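Un-nest the mended vessels onto their cork rings

ROBOT

A 6-joint arm with a two-finger parallel gripper is mounted at the origin on the work surface. World frame = base frame: x ahead of the robot, y to its left, z up, the work surface at z = 0. Lengths are in m, angles in rad, forces in N, time in s.
With the tool pointing down it reaches from about 0.35 to 0.975 m from the base axis. Payload 4.9 kg.
Tool frame: the origin (TCP) lies on the centre line of the jaws, within the pads' length; the fingertips stand 14 mm ahead of it and the grasp point (between the pads) lies 5 mm behind it (nose_length is the distance from the TCP to the fingertips, in m); y points along the fingers, x is the direction in which the jaws open and shut, and the axes are right-handed (so a half turn about y gives the same grasp; the last joint's range is limited). The gripper opens to 85 mm and grips with 20 to 120 N. Pads are 22 mm wide; open, the fingers measure 114 mm over their backs; the gripper's body (76 mm by 85 mm) begins 54 mm behind the grasp point. The pads swing forward as they close: fully open they stand 13 mm farther back than shut.
Start: joints at [-1.355, 0.053, 1.613, -0, 1.476, -0.119], TCP at [0.205, -0.59, 0.245] pointing down, gripper open.
Joint ranges: [-3.01, 3.01], [-1.01, 2.22], [0.06, 2.58], [-1.02, 4.17], [0.09, 2.62], [-3.14, 3.14]. Speed limits (rad/s): [2.57, 2.57, 3.14, 3.14, 3.14, 3.14].

INTERFACE

Orientations are given as a rotation vector (axis times angle).
In Python, from station import get_obs, get_image, finish_job, nose_length gives the robot as it stands.
- The arm moves only by the tool send_rows, never from a script. Its argument "deltas" is a list of rows, each a list of 7 numbers: the gripper's target within -1 to 1 (fully open at 1, half-way at 0, shut at -1), then the shift along the tool's x, y, z in m, then the turn, a rotation vector about the tool's x, y, z in degrees. In form: [[hand, tx, ty, tz, wx, wy, wz], ...]. A call has exactly 10 rows; each row is the pose to reach, as a shift and turn from the pose commanded when the call began, along the tool's axes at that moment; what a row does not reach only later rows make up. A row lasts 1/8 s, in which the tool goes at most 62.5 mm and 10.7 degrees, less where a joint would pass 70% of its speed; a pose out of reach is approached as far as the arm can. A call with a gripper value outside its range is refused whole. The fingers move at their own pace and stop on an object; "newtons" is the grip in N (left out, the last holds). Time passes only in rows, so rows that repeat a pose let the fingers close, or fill a call up. It gives the time, the measured TCP pose, the force and the opening at its end, in the units of the state.
- get_obs(): the state, without advancing time (a new reading comes with each control period).
- get_image(name): name is "scene" or "top"; returns a dict with "frame" (400x640x3 uint8, red, green, blue), "mtx" (3x3 intrinsics, pixels), "rvec" (rotation vector, rad) and "tvec" (3), from world to camera coordinates, as OpenCV has them. Camera axes: x right, y down, z forward; pixel columns grow to the right and rows downward; lengths in m; the calibration is good to about 2 mm. A picture is of the moment at which its call begins. There is no depth.
- finish_job(): hands the job in, once; it reports no verdict.
The state is a dict: "t": time; "q": joint angles; "dq": joint speeds; "effort": joint torques, N m; "tool_pos": TCP position; "tool_rot": TCP orientation; "contact_force": force on the tool from outside, world axes, zero at the start; "wrist_torque": the same for the moment, N m; "opening": finger opening in m.
Only numpy, scipy, OpenCV 4.12 (cv2) and the standard library are available. Lean on these libraries where they do the work, as an engineer would, in place of code of your own. Each camera call takes 0.05 s, during which the arm holds its last target.

TASK

The four mended terracotta vessels were left nested in one another to save room. Take the nest apart and seat each vessel upright and centred on the cork ring that fits it, the smallest vessel on the smallest ring and so on up to the wide dish on the largest. They are fragile: set them down gently, never drop or tip one, and leave the amber jar and the brass weight standing where they are.

Things in the scene. Friction and masses are not known exactly. Their poses are not given: they have to be found in the camera images.
- beaker: slim tall terracotta beaker, 56 mm across the rim (outside), 79 mm high, about 130 g, the innermost and highest of the nest. The upper wall is upright and 9 mm thick, open at the top; the lowest 18 mm narrow as a cone to a foot 26 mm across; floor 9 mm thick. Origin: centre of its underside, z up; round, so its yaw means nothing.
- cup: terracotta cup without a handle, 84 mm across the rim, 66 mm high, about 190 g; the beaker stands loose in it. Upright wall 9 mm thick; the lowest 24 mm narrow to a foot 44 mm across; floor 9 mm thick. Origin: centre of its underside, z up; round, so its yaw means nothing.
- bowl: terracotta bowl, 112 mm across the rim, 53 mm high, about 240 g; the cup stands loose in it. Upright wall 9 mm thick; the lowest 26 mm narrow to a foot 64 mm across; floor 9 mm thick. Origin: centre of its underside, z up; round, so its yaw means nothing.
- dish: low terracotta dish, 140 mm across the rim, 40 mm high, about 270 g, on the bench under the whole nest. Upright wall 9 mm thick; the lowest 26 mm narrow to a foot 90 mm across; floor 9 mm thick. Nested, each vessel stands on the next one's floor, each rim 22 mm above the next larger. Origin: centre of its underside, z up; round, so its yaw means nothing.
- ring_beaker: cork support ring for the beaker, the smallest of four: 62 mm outside, 40 mm bore, 24 mm high, fixed on the bench, bore upright. The beaker's cone sits down in the bore; seated, its underside is 15.6 mm above the bench. Origin: centre of the ring's underside, on the bench.
- ring_cup: cork support ring for the cup, the second smallest of four: 84 mm outside, 60 mm bore, 24 mm high, fixed on the bench, bore upright. The cup's cone sits down in the bore; seated, its underside is 14.4 mm above the bench. Origin: centre of the ring's underside, on the bench.
- ring_bowl: cork support ring for the bowl, the second largest of four: 110 mm outside, 84 mm bore, 24 mm high, fixed on the bench, bore upright. The bowl's cone sits down in the bore; seated, its underside is 13.2 mm above the bench. Origin: centre of the ring's underside, on the bench.
- ring_dish: cork support ring for the dish, the largest of four: 136 mm outside, 110 mm bore, 24 mm high, fixed on the bench, bore upright. The dish's cone sits down in the bore; seated, its underside is 13.6 mm above the bench. Origin: centre of the ring's underside, on the bench.
- jar: bystander: small amber glass jar with a white cap, 36 mm across, 48 mm high, loose, standing between the places; to be left standing. Origin: centre of its underside.
- knob_weight: bystander: brass weight with a knob, 32 mm across, 47 mm high, loose, standing between the places; to be left standing. Origin: centre of its underside.

How it is judged:
At the end, for the whole second after the job is handed in: Each vessel (beaker, cup, bowl, dish) sits in the bore of its own ring: its axis within 9 mm of the ring's, its underside at seated height (4 mm lower to 7 mm higher), upright within 0.14 rad, at rest (under 0.02 m/s) (horizontal distance between beaker and ring_beaker below 0.009 m and z of beaker in the frame of ring_beaker between 0.0116 and 0.0226 m and angle between each of beaker, cup, bowl, dish's own z axis and vertical below 0.14 rad and linear speed of each of beaker, cup, bowl, dish below 0.02 m/s and horizontal distance between cup and ring_cup below 0.009 m and z of cup in the frame of ring_cup between 0.0104 and 0.0214 m and horizontal distance between bowl and ring_bowl below 0.009 m and z of bowl in the frame of ring_bowl between 0.0092 and 0.0202 m and horizontal distance between dish and ring_dish below 0.009 m and z of dish in the frame of ring_dish between 0.0096 and 0.0206 m); the robot touches nothing.
It fails at once if a vessel is dropped or thrown: it moves faster than 0.6 m/s while the fingers do not touch it (a free fall of about 18 mm) ((linear speed of beaker above 0.6 m/s and contact force between the fingers and beaker below 0.05 N) or (linear speed of cup above 0.6 m/s and contact force between the fingers and cup below 0.05 N) or (linear speed of bowl above 0.6 m/s and contact force between the fingers and bowl below 0.05 N) or (linear speed of dish above 0.6 m/s and contact force between the fingers and dish below 0.05 N)).
It fails at once if a vessel tips by more than 0.8 rad (angle between any of beaker, cup, bowl, dish's own z axis and vertical above 0.8 rad).
It fails at once if the jar or the brass weight is pushed more than 25 mm from its place or knocked over (distance of any of jar, knob_weight from where it was at the start of the episode above 0.025 m or angle between any of jar, knob_weight's own z axis and vertical above 0.5 rad).
It also fails if it takes over 128 s, if anything falls off the work surface, if the arm or the gripper's body presses on something with over 40 N, if the wrist force passes 120 N, or if a joint passes its speed limit or range.

## Working session

There is one attempt and no reset: what is moved stays moved. The work goes in short steps, Python scripts to look and compute and a tool call to move; the robot and the scene stay as the last step left them, time stands still between calls to the robot, and variables do not carry over. Pictures are saved under pics/ and viewed, and the job is handed in when it is done.

Besides the shell and the picture viewer there is one more tool, called as name([rows], argument=value, ...), one row to a line, values as JSON. send_rows: Moves the arm, as the interface text tells. Its arguments: {"type":"object","properties":{"deltas":{"type":"array"},"newtons":{"type":"number"}},"required":["deltas"]}

```bash
ls; mkdir -p pics; python3 - <<'E'
from station import *
import cv2,numpy as np
o=get_obs();print(o, nose_length)
for n in("scene","top"):
    im=get_image(n);cv2.imwrite(f"pics/{n}0.png",im["frame"][:,:,::-1]);print(n,im["mtx"],im["rvec"],im["tvec"])
    R=cv2.Rodrigues(im["rvec"])[0];print(-R.T@im["tvec"].ravel())
E
```

```text
pics
{'t': 0.0, 'q': array([-1.35500183e+00,  5.33188012e-02,  1.61427903e+00,  9.92897075e-06,
        1.47601871e+00, -1.18998388e-01]), 'dq': array([-5.04582400e-04,  3.55763731e-04,  1.23585178e-04, -4.49491212e-04,
        9.89966092e-05,  1.00892038e-03]), 'effort': array([-2.37166212e-03, -3.93680906e+01, -3.70175457e+01, -3.59102041e-04,
        7.04679958e-03,  7.29043109e-06]), 'tool_pos': array([ 0.20523443, -0.58971423,  0.24409554]), 'tool_rot': array([-1.34778309,  0.96017449, -0.95770514]), 'contact_force': array([-0.08198627, -0.53354675,  0.19348212]), 'wrist_torque': array([-0.02551522,  0.02690324,  0.00116674]), 'opening': 0.08536813316307569} 0.014
scene [[390.0801282    0.         319.56678193]
 [  0.         390.0801282  198.40197   ]
 [  0.           0.           1.        ]] [ 2.21056221  0.80923784 -0.33270917] [-0.40873333 -0.18822645  1.09213525]
[ 0.89969354 -0.44907103  0.6197889 ]
top [[402.51840272   0.         316.4836225 ]
 [  0.         402.51840272 199.62061605]
 [  0.           0.           1.        ]] [ 2.13388803 -2.13227688  0.15545126] [0.01862652 0.51129175 0.97393524]
[0.35135509 0.0059762  1.04251136]
```

View pics/scene0.png

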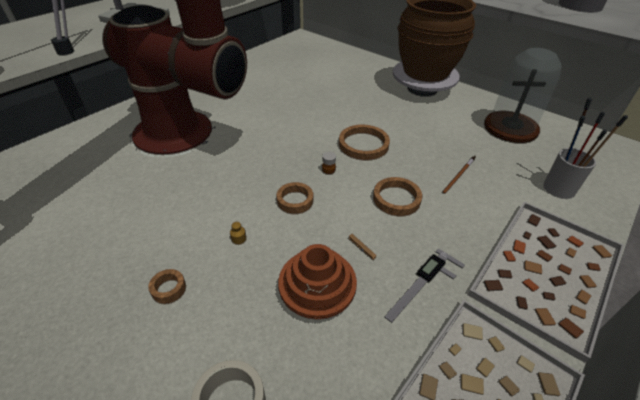

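View pics/top0.png

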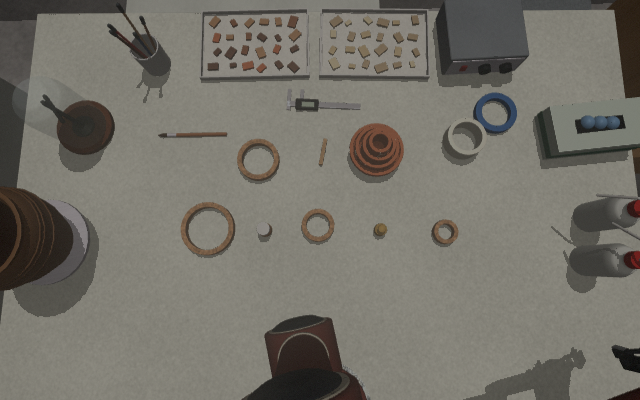

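```bash
python3 - <<'E'
from station import *
import cv2,numpy as np
np.set_printoptions(suppress=True,precision=4)
print(cv2.Rodrigues(get_obs()["tool_rot"])[0])
E
```

```text
[[ 0.3286 -0.0004  0.9445]
 [-0.9445  0.0019  0.3286]
 [-0.0019 -1.      0.0002]]
```

Nest: scene (318,280), top (376,150). Rings, small to large, in the top view: (445,232), (318,225), (258,159), (208,229). Jar: (264,230); weight: (380,229). Next I'll measure them by casting rim contours onto planes and matching the two views.

```bash
cat > h.py <<'E'
import cv2,numpy as np
from station import *
from scipy.optimize import least_squares
np.set_printoptions(suppress=True,precision=4)
def grab(n,save=None):
    im=get_image(n);im["R"]=cv2.Rodrigues(im["rvec"])[0];im["C"]=-im["R"].T@np.ravel(im["tvec"])
    if save: cv2.imwrite(save,im["frame"][:,:,::-1])
    return im
def cast(im,px,z):
    px=np.atleast_2d(px).astype(float);d=np.c_[px,np.ones(len(px))]@np.linalg.inv(im["mtx"]).T@im["R"]
    s=(z-im["C"][2])/d[:,2];return im["C"]+d*s[:,None]
def proj(im,P):
    return cv2.projectPoints(np.atleast_2d(P).astype(float),im["rvec"],im["tvec"],im["mtx"],None)[0].reshape(-1,2)
def mask(im):
    hsv=cv2.cvtColor(im["frame"],cv2.COLOR_RGB2HSV)
    return ((hsv[...,1]>90)&(hsv[...,2]>35)&((hsv[...,0]<20)|(hsv[...,0]>172))).astype(np.uint8)
def blob(im,seed,r=60,m=None):
    m=mask(im) if m is None else m
    n,l,st,c=cv2.connectedComponentsWithStats(m)
    ys,xs=np.where(l>0);k=None
    d=np.hypot(c[1:,0]-seed[0],c[1:,1]-seed[1])+1000*(st[1:,4]<60)
    k=1+int(np.argmin(d));b=(l==k).astype(np.uint8)
    cs=cv2.findContours(b,cv2.RETR_EXTERNAL,cv2.CHAIN_APPROX_NONE)[0]
    return max(cs,key=cv2.contourArea)[:,0,:]
def farfit(im,ct,z,rad=None,half=75):
    """circle through the silhouette arc away from the camera, on plane z"""
    P=cast(im,ct,z)[:,:2];c=(P.max(0)+P.min(0))/2
    u=c-im["C"][:2];u/=np.linalg.norm(u)
    for _ in range(8):
        d=P-c;a=np.degrees(np.arccos(np.clip(d@u/np.linalg.norm(d,axis=1),-1,1)))
        Q=P[a<half]
        if rad is None:
            s=least_squares(lambda v:np.hypot(*(Q-v[:2]).T)-v[2],[*c,.05],loss='soft_l1',f_scale=.001).x;r=s[2]
        else:
            s=least_squares(lambda v:np.hypot(*(Q-v[:2]).T)-rad,c,loss='soft_l1',f_scale=.001).x;r=rad
        c=s[:2]
    return c,r,np.std(np.hypot(*(Q-c).T)-r)
E
python3 - <<'E'
from h import *
S=grab("scene");T=grab("top")
L={"beaker":((167,286),(445,232),.031),"cup":((295,197),(318,225),.042),"bowl":((398,195),(258,159),.055),"dish":((364,141),(208,229),.068),"nest":((318,280),(376,150),.070)}
for k,(s,t,r) in L.items():
    cs,ct=blob(S,s),blob(T,t)
    z0=.04 if k=="nest" else .024
    best=min(((np.linalg.norm(farfit(S,cs,z,r)[0]-farfit(T,ct,z,r)[0]),z) for z in np.arange(0,.08,.002)))
    print(k,len(cs),len(ct),"h est",best)
    for im,c in((S,cs),(T,ct)):
        print("   ",*farfit(im,c,z0),"| fixed r",*farfit(im,c,z0,r))
for im,n in((S,"s"),(T,"t")):
    f=im["frame"][:,:,::-1].copy();f[mask(im)>0]=(0,255,0);cv2.imwrite(f"pics/m{n}.png",f)
f=S["frame"][230:320,270:370,::-1];cv2.imwrite("pics/nest_s.png",cv2.resize(f,None,fx=6,fy=6,interpolation=cv2.INTER_CUBIC)[:,:800])
f=T["frame"][115:185,340:410,::-1];cv2.imwrite("pics/nest_t.png",cv2.resize(f,None,fx=8,fy=8,interpolation=cv2.INTER_CUBIC))
E
```

```text
beaker 97 65 h est (np.float64(0.0060228205929517675), np.float64(0.018000000000000002))
    [ 0.433 -0.312] 0.02900457244457657 0.0006827958680331223 | fixed r [ 0.4353 -0.3127] 0.031 0.000871709533237045
    [ 0.4336 -0.3084] 0.02711118015449001 0.0007455501491122003 | fixed r [ 0.4325 -0.3038] 0.031 0.001310418193333916
cup 97 89 h est (np.float64(0.0021976108656450925), np.float64(0.016))
    [0.451  0.0097] 0.040268552227463214 0.0008100284524137378 | fixed r [0.4525 0.0082] 0.042 0.0010036514707112163
    [0.4484 0.0165] 0.040362941034209884 0.0008669936424112286 | fixed r [0.4463 0.0163] 0.042 0.0010518784832811135
bowl 124 113 h est (np.float64(0.001569134304291553), np.float64(0.016))
    [0.6229 0.1678] 0.0518360063826175 0.0010133804287217627 | fixed r [0.6247 0.1643] 0.055 0.0012949415242990646
    [0.6234 0.1739] 0.05143564686891479 0.0010096660002534656 | fixed r [0.6195 0.1718] 0.055 0.0013436133237285813
dish 124 148 h est (np.float64(0.001586866727851981), np.float64(0.018000000000000002))
    [0.4427 0.2908] 0.065394517061933 0.0010920058734576136 | fixed r [0.4445 0.2883] 0.068 0.0013139371353442341
    [0.4409 0.2992] 0.06473071166838325 0.0007413528080316905 | fixed r [0.4397 0.2954] 0.068 0.0012061885152349677
nest 207 149 h est (np.float64(0.00288582073560803), np.float64(0.036000000000000004))
    [ 0.6228 -0.114 ] 0.046702551594220904 0.002153613853823927 | fixed r [ 0.6419 -0.1374] 0.07 0.004749763669370021
    [ 0.6425 -0.1338] 0.06861426309308456 0.0007711380072890175 | fixed r [ 0.6409 -0.1329] 0.07 0.0009105407456946758
```

View pics/nest_s.png

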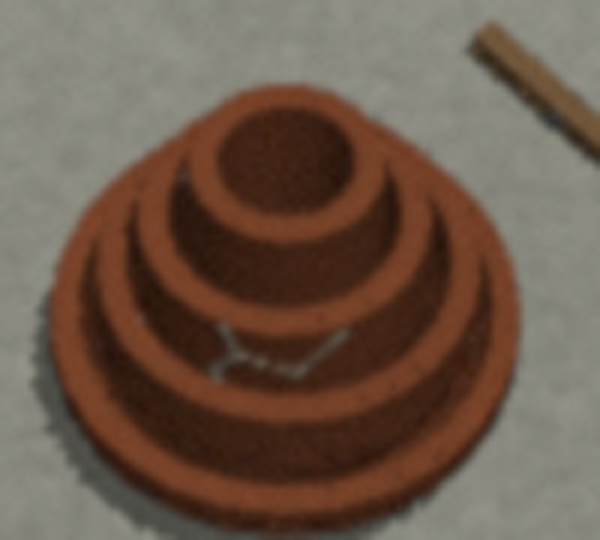

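View pics/nest_t.png

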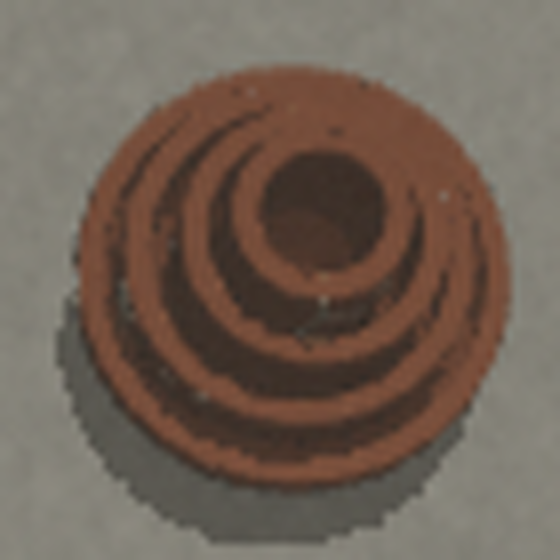

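View pics/mt.png

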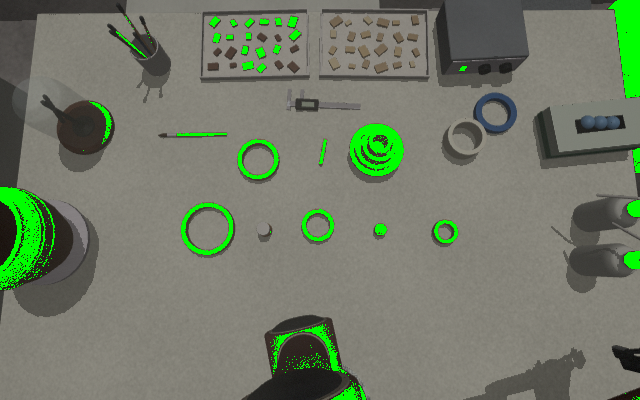

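```bash
python3 - <<'E'
from h import *
S=grab("scene");T=grab("top")
rows=[]
for im,L in((S,[(167,286),(295,197),(398,195),(364,141)]),(T,[(445,232),(318,225),(258,159),(208,229)])):
    rows.append(np.hstack([cv2.resize(im["frame"][y-32:y+32,x-32:x+32,::-1],(200,200),interpolation=cv2.INTER_NEAREST) for x,y in L]))
cv2.imwrite("pics/rings.png",np.clip(np.vstack(rows)*1.6,0,255).astype(np.uint8))
E
```

```text
(no output)
```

View pics/rings.png

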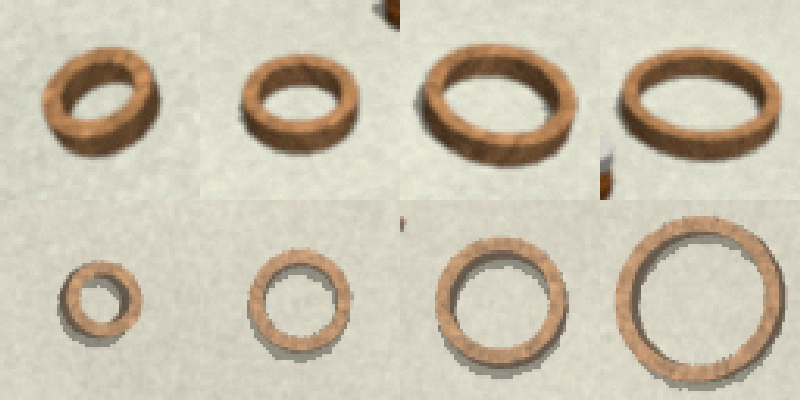

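```bash
cat >> h.py <<'E'
def face(im,c,half=40,k=6,thr=None):
    """outer & inner contours (full-image px) of the bright lit rim face around c"""
    x0,y0=int(c[0])-half,int(c[1])-half
    p=im["frame"][y0:y0+2*half,x0:x0+2*half]
    b=cv2.resize(p,None,fx=k,fy=k,interpolation=cv2.INTER_CUBIC)
    hsv=cv2.cvtColor(b,cv2.COLOR_RGB2HSV);red=(hsv[...,1]>90)&((hsv[...,0]<20)|(hsv[...,0]>172))
    v=b[...,0]
    if thr is None: thr=cv2.threshold(v[red].reshape(-1,1),0,255,cv2.THRESH_OTSU)[0]
    m=(red&(v>thr)).astype(np.uint8)
    m=cv2.morphologyEx(m,cv2.MORPH_CLOSE,np.ones((9,9)));m=cv2.morphologyEx(m,cv2.MORPH_OPEN,np.ones((7,7)))
    cs,h=cv2.findContours(m,cv2.RETR_CCOMP,cv2.CHAIN_APPROX_NONE)
    conv=lambda q:(q[:,0,:]+.5)/k-.5+[x0,y0]
    i=max((j for j in range(len(cs)) if h[0,j,3]<0),key=lambda j:cv2.contourArea(cs[j]))
    ch=[j for j in range(len(cs)) if h[0,j,3]==i]
    inn=max(ch,key=lambda j:cv2.contourArea(cs[j])) if ch else None
    return conv(cs[i]),(conv(cs[inn]) if inn is not None else None),m,thr
def circ(im,q,z):
    P=cast(im,q,z)[:,:2];c=P.mean(0)
    s=least_squares(lambda v:np.hypot(*(P-v[:2]).T)-v[2],[*c,.05],loss='soft_l1',f_scale=.0007).x
    return s[:2],s[2],np.std(np.hypot(*(P-s[:2]).T)-s[2])
E
python3 - <<'E'
from h import *
S=grab("scene");T=grab("top")
L={"beaker":((167,286),(445,232)),"cup":((295,197),(318,225)),"bowl":((398,195),(258,159)),"dish":((364,141),(208,229))}
vis=[]
for k,(s,t) in L.items():
    fs=face(S,s);ft=face(T,t);vis.append(np.vstack([fs[2],ft[2]])*255)
    zs=np.arange(0,.05,.002)
    for j in(0,1):
        e=[np.linalg.norm(circ(S,fs[j],z)[0]-circ(T,ft[j],z)[0]) for z in zs]
        print(k,"outer" if j==0 else "inner","h",zs[np.argmin(e)],min(e))
        print("   ",*circ(S,fs[j],.024),*circ(T,ft[j],.024))
cv2.imwrite("pics/faces.png",cv2.resize(np.hstack(vis),(800,400)))
E
```

```text
beaker outer h 0.022 0.005835123744610047
    [ 0.433 -0.312] 0.029742401023577055 0.0003591009981597767 [ 0.4342 -0.3059] 0.026127457501498794 0.003080089153146711Traceback (most recent call last):
  File "<stdin>", line 9, in <module>
  File "h.py", line 55, in circ
    P=cast(im,q,z)[:,:2];c=P.mean(0)
      ~~~~^^^^^^^^
  File "h.py", line 10, in cast
    px=np.atleast_2d(px).astype(float);d=np.c_[px,np.ones(len(px))]@np.linalg.inv(im["mtx"]).T@im["R"]
                                         ~~~~~~~~~~~~~~~~~~~~~~~~~~^~~~~~~~~~~~~~~~~~~~~~~~~~~
ValueError: matmul: Input operand 1 has a mismatch in its core dimension 0, with gufunc signature (n?,k),(k,m?)->(n?,m?) (size 3 is different from 2)
```

```bash
sed -i 's/if thr is None: thr=.*/if thr is None: thr=0.78*np.percentile(v[red],80)/; s/red=(hsv\[...,1\]>90)/red=(hsv[...,1]>75)/' h.py
python3 - <<'E'
from h import *
S=grab("scene");T=grab("top")
L={"beaker":((167,286),(445,232)),"cup":((295,197),(318,225)),"bowl":((398,195),(258,159)),"dish":((364,141),(208,229))}
vis=[]
for k,(s,t) in L.items():
    fs=face(S,s);ft=face(T,t);vis.append(np.vstack([fs[2],ft[2]])*255)
    zs=np.arange(0,.05,.002)
    for j in(0,1):
        if fs[j] is None or ft[j] is None: continue
        e=[np.linalg.norm(circ(S,fs[j],z)[0]-circ(T,ft[j],z)[0]) for z in zs]
        print(k,"outer" if j==0 else "inner","h",zs[np.argmin(e)],min(e))
        print("   ",*circ(S,fs[j],.024),*circ(T,ft[j],.024))
cv2.imwrite("pics/faces.png",cv2.resize(np.hstack(vis),(800,400)))
E
```

```text
beaker outer h 0.022 0.004746102223844998
    [ 0.4326 -0.3119] 0.029923802428780896 0.00038868293697266954 [ 0.4336 -0.3069] 0.029647640542997553 0.00032539541908747455
beaker inner h 0.022 0.004877883717968116
    [ 0.4324 -0.3118] 0.020524027547570302 0.00032363829220547483 [ 0.4337 -0.3069] 0.020744948463710493 0.0003298947094356018
cup outer h 0.02 0.00398384415234158
    [0.45   0.0115] 0.04088454824849944 0.0005080494380489494 [0.4499 0.0166] 0.04067770226201858 0.00031592140535196774
cup inner h 0.022 0.004044269851684673
    [0.4497 0.0116] 0.03048533527796082 0.0005256551248721647 [0.4502 0.0165] 0.030838699012143297 0.00031205432225737376
bowl outer h 0.02 0.003722374463478447
    [0.623  0.1679] 0.053716334481362635 0.0005230728323895506 [0.623  0.1736] 0.053577771767355016 0.0003683780350234875
bowl inner h 0.02 0.003780860925250427
    [0.6229 0.1681] 0.04251711634940758 0.0007445099074710646 [0.6231 0.1736] 0.0428965100987765 0.00043161638773378384
dish outer h 0.02 0.0035616615553838485
    [0.4419 0.2926] 0.06647081845535496 0.00046627744267114434 [0.4413 0.2986] 0.06658540426908162 0.0003493644526407931
dish inner h 0.02 0.0036715070104356698
    [0.4419 0.2926] 0.05527402596619387 0.0005777282327117428 [0.4415 0.2985] 0.055573634966860144 0.00038129597162148794
```

View pics/faces.png

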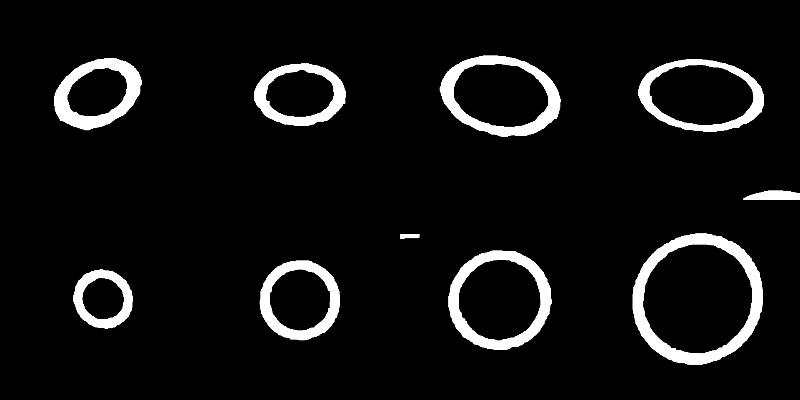

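```bash
python3 - <<'E'
from h import *
S=grab("scene");T=grab("top")
def hole(im,seed,half=36,k=6,f=.78):
    x0,y0=int(seed[0])-half,int(seed[1])-half
    b=cv2.resize(im["frame"][y0:y0+2*half,x0:x0+2*half],None,fx=k,fy=k,interpolation=cv2.INTER_CUBIC)
    v=b[...,0];hsv=cv2.cvtColor(b,cv2.COLOR_RGB2HSV);red=(hsv[...,1]>100)
    thr=f*np.percentile(v[red],85)
    m=((v<thr)).astype(np.uint8);m=cv2.morphologyEx(m,cv2.MORPH_OPEN,np.ones((7,7)))
    n,l=cv2.connectedComponents(m);s=((np.array(seed)-[x0,y0]+.5)*k).astype(int)
    h=(l==l[s[1],s[0]]).astype(np.uint8)
    c=max(cv2.findContours(h,cv2.RETR_EXTERNAL,cv2.CHAIN_APPROX_NONE)[0],key=cv2.contourArea)
    return (cv2.convexHull(c)[:,0]+.5)/k-.5+[x0,y0],c,m,[x0,y0]
hs=hole(S,(318,256));ht=hole(T,(380,141))
def resamp(c,x0,k=6): return (c[:,0]+.5)/k-.5+x0
qs,qt=resamp(hs[1],hs[3]),resamp(ht[1],ht[3])
zs=np.arange(.07,.14,.002);e=[np.linalg.norm(circ(S,qs,z)[0]-circ(T,qt,z)[0]-[0,-.0055]) for z in zs]
print("h (with camera offset)",zs[np.argmin(e)],min(e))
print(*circ(S,qs,.106),*circ(T,qt,.106))
# dish outer silhouette, near/side arc from top cam at z .04 (full)
for im,c,n in((S,(318,280),"s"),(T,(376,150),"t")):
    ct=blob(im,c)
    for z in(.04,): print(n,"dish full",*circ(im,ct,z))
cv2.imwrite("pics/hole.png",np.hstack([hs[2],ht[2]])*255)
E
```

```text
h (with camera offset) 0.10800000000000004 0.0009574142982871445
[ 0.6431 -0.139 ] 0.019058550017542388 0.00022279266034481185 [ 0.644  -0.1344] 0.0191116546800246 0.0002797399541466519
s dish full [ 0.645  -0.1414] 0.07033401562931195 0.004221798596119275
t dish full [ 0.6429 -0.1341] 0.06821929901301518 0.0007997608115820234
```

View pics/hole.png

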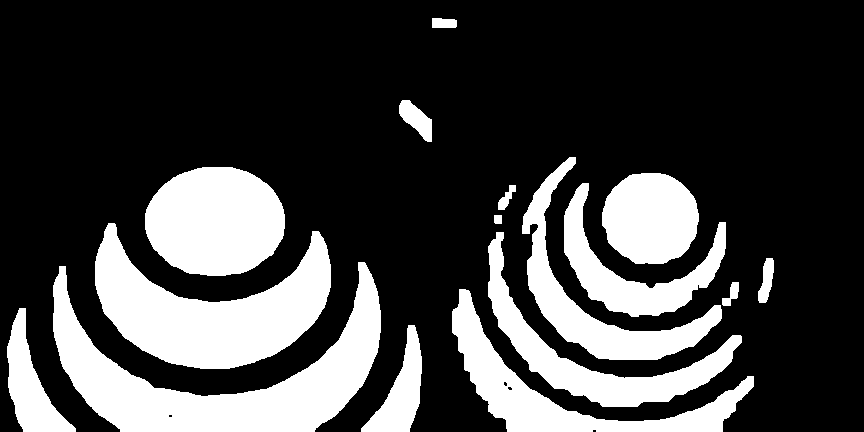

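send_rows([
  [1,-0.028,0,0.056,0,-7,0],
  [1,-0.057,0,0.112,0,-14,0],
  [1,-0.085,0,0.169,0,-21,0],
  [1,-0.114,0,0.225,0,-28,0],
  [1,-0.142,0,0.281,0,-35,0],
  [1,-0.17,0.01,0.338,0,-42,0],
  [1,-0.199,0.02,0.394,0,-49,0],
  [1,-0.227,0.03,0.45,0,-56,0],
  [1,-0.256,0.03,0.506,0,-63,0],
  [1,-0.284,0.03,0.563,0,-70.8,0],
], newtons=30)

```text
t: 1.85
tool_pos: [0.6395, -0.1409, 0.2152]
tool_rot: [-1.571, -0.003, 0.003]
contact_force: [-0.2, -0.5, 0.2]
opening: 0.0853
```

```bash
python3 - <<'E'
from h import *
S=grab("scene","pics/s1.png");T=grab("top","pics/t1.png")
o=get_obs();R=cv2.Rodrigues(o["tool_rot"])[0];print(o["t"],o["tool_pos"],R,o["q"])
p=o["tool_pos"]
out=[]
for im in(S,T):
    f=im["frame"][:,:,::-1].copy()
    f=cv2.resize(f,None,fx=1,fy=1)
    c=proj(im,p)[0];x,y=int(c[0]),int(c[1]);k=5
    x0,y0=max(0,x-40),max(0,y-60)
    g=cv2.resize(f[y0:y0+110,x0:x0+78],None,fx=k,fy=k)
    tips=np.array([p+R@np.array([sx,dy,0]) for sx in(-.0427,.0427) for dy in(.014,.001)])
    for q in np.vstack([c[None],proj(im,tips)]): cv2.circle(g,tuple(((q-[x0,y0]+.5)*k).astype(int)),3,(255,255,0),-1)
    out.append(g)
cv2.imwrite("pics/cal1.png",np.hstack(out))
E
```

```text
1.95 [ 0.6411 -0.1381  0.2151] [[ 1.      0.0011 -0.0074]
 [ 0.0074  0.0015  1.    ]
 [ 0.0011 -1.      0.0015]] [-0.3262  0.1429  1.5672  0.0018  1.4309 -0.3339]
```

View pics/cal1.png

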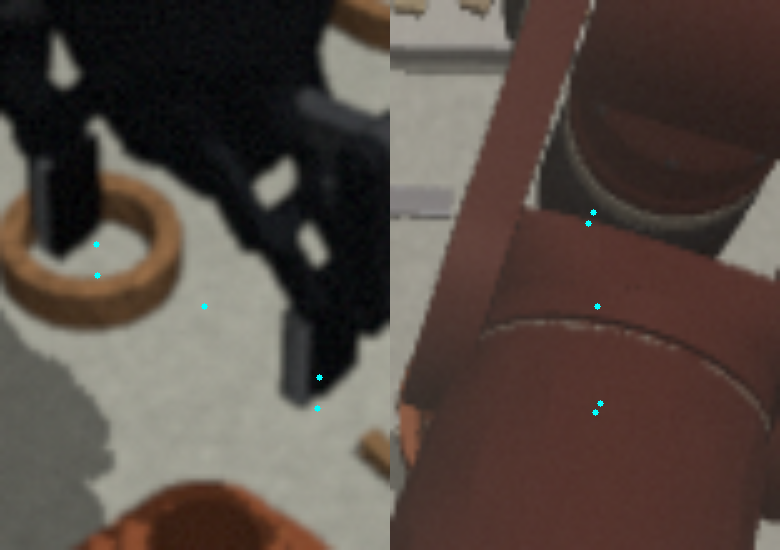

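```bash
python3 - <<'E'
from h import *
S=grab("scene")
f=S["frame"]
cv2.imwrite("pics/base.png",np.clip(cv2.resize(f[90:170,100:240,::-1],None,fx=5,fy=5)*2.0,0,255).astype(np.uint8))
f=grab("scene")["frame"][:,:,::-1]
E
```

```text
(no output)
```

View pics/base.png

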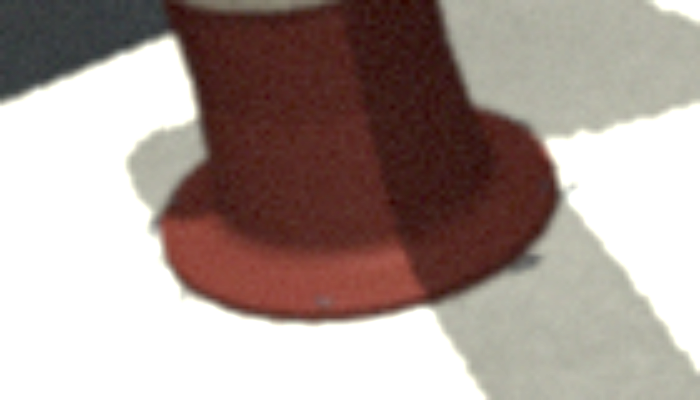

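View pics/s1.png

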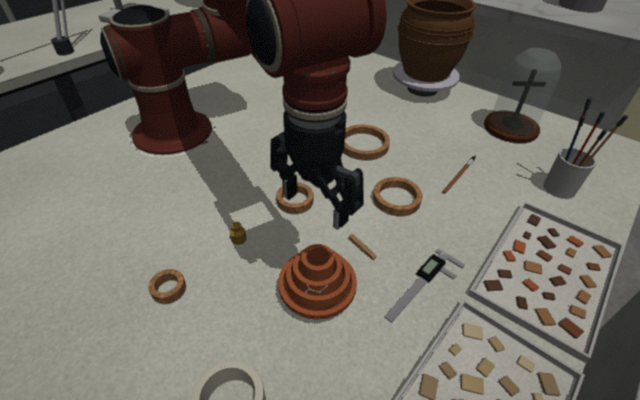

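View pics/t1.png

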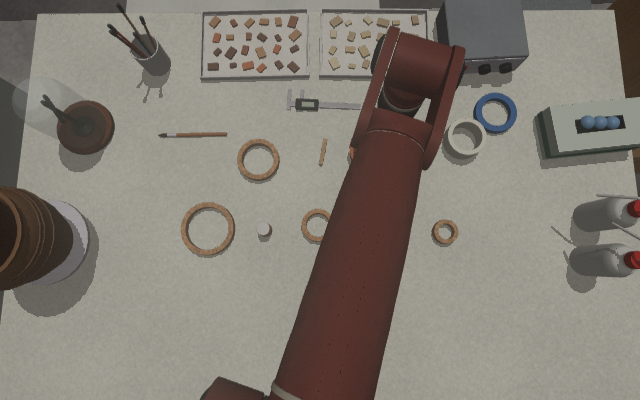

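```bash
python3 - <<'E'
from h import *
S=grab("scene")
q=np.array([(162,232),(168,262),(185,287),(240,310),(320,319),(400,308),(440,297),(480,280),(520,255),(548,220)])/5+[100,90]-.5
for z in(0,.005,.01,.02): print(z,*circ(S,q,z))
# opp: use finger tips: gripper observed corners -> offsets
o=get_obs();p=o["tool_pos"];R=cv2.Rodrigues(o["tool_rot"])[0]
c=proj(S,p)[0];x0,y0=int(c[0])-40,int(c[1])-60
obs=np.array([(60,257),(98,213),(284,398)])/5+[x0,y0]-.5
# inner-face bottom corners of -x finger (y-,y+), and of +x finger (y-)
z=p[2]-.001
for zz in(z,z-.006): print(zz,cast(S,obs,zz),"expected x",p[0]-.0427,p[0]+.0427,"y",p[1]-.011,p[1]+.011)
E
```

```text
0 [-0.0063  0.0009] 0.10745206826322229 0.0006886999405420871
0.005 [ 0.001  -0.0028] 0.10658394769583525 0.0006830065157529146
0.01 [ 0.0083 -0.0064] 0.10571587652745308 0.0006773180137716394
0.02 [ 0.023  -0.0137] 0.103979836035212 0.0006659533554511213
0.21409685307078102 [[ 0.5909 -0.155   0.2141]
 [ 0.5862 -0.1332  0.2141]
 [ 0.6779 -0.1556  0.2141]] expected x 0.5954198352165097 0.6808198352165096 y -0.15366358972844757 -0.13166358972844755
0.20809685307078102 [[ 0.5863 -0.1506  0.2081]
 [ 0.5816 -0.1285  0.2081]
 [ 0.6746 -0.1513  0.2081]] expected x 0.5954198352165097 0.6808198352165096 y -0.15366358972844757 -0.13166358972844755
```

send_rows([
  [-0.8,0.0025,0,0.003,0,0,0.3],
  [-0.8,0.0025,0,0.003,0,0.4,0],
  [-0.8,0.0025,0,0.003,0,0.4,0],
  [-0.8,0.0025,0,0.003,0,0.4,0],
  [-0.8,0.0025,0,0.003,0,0.4,0],
  [-0.8,0.0025,0,0.003,0,0.4,0],
  [-0.8,0.0025,0,0.003,0,0.4,0],
  [-0.8,0.0025,0,0.003,0,0.4,0],
  [-0.8,0.0025,0,0.003,0,0.4,0],
  [-0.8,0.0025,0,0.003,0,0.4,0],
])

```text
t: 3.35
tool_pos: [0.6408, -0.1396, 0.2153]
tool_rot: [-1.571, 0.006, -0.006]
contact_force: [0.1, 0.1, -0.6]
opening: 0.0086
```

```bash
cat >> h.py <<'E'
def crop(im,P,name,marks=(),w=80,h=100,k=6,gain=2.0,up=.6):
    c=proj(im,P)[0];x0,y0=max(0,int(c[0]-w/2)),max(0,int(c[1]-h*up))
    g=cv2.resize(im["frame"][y0:y0+h,x0:x0+w,::-1],None,fx=k,fy=k,interpolation=cv2.INTER_CUBIC)
    g=np.clip(g*gain,0,255).astype(np.uint8)
    if len(marks):
        for q in proj(im,np.array(marks)): cv2.circle(g,tuple(((q-[x0,y0]+.5)*k).astype(int)),3,(255,255,0),-1)
    cv2.imwrite(name,g);print(name,"origin",x0,y0,"k",k)
E
python3 - <<'E'
from h import *
S=grab("scene")
o=get_obs();R=cv2.Rodrigues(o["tool_rot"])[0];p=o["tool_pos"];print(o["t"],p,o["opening"],R)
hw=o["opening"]/2
crop(S,p,"pics/cal2.png",[p]+[p+R@np.array([sx,dy,0]) for sx in(-hw,hw) for dy in(.014,.001)])
E
```

```text
3.4 [ 0.6408 -0.1397  0.2153] 0.008857776722309618 [[ 1.      0.      0.0073]
 [-0.0073 -0.      1.    ]
 [ 0.     -1.     -0.    ]]
pics/cal2.png origin 276 149 k 6
```

View pics/cal2.png

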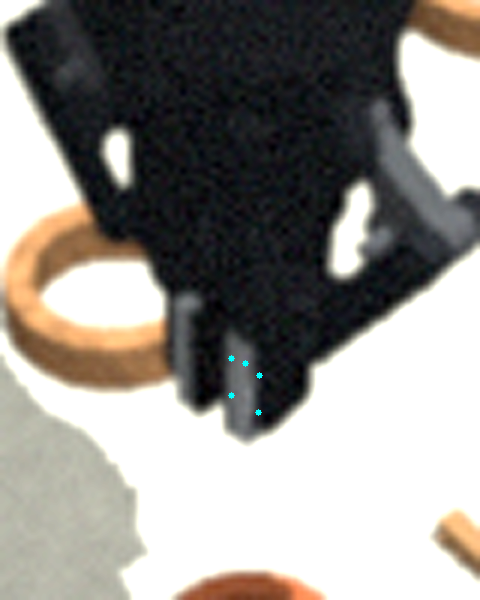

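```bash
python3 - <<'E'
from h import *
S=grab("scene")
p=np.array([ 0.6408,-0.1397,0.2153])
obs=np.array([(225,430),(198,411),(248,440),(312,388)])/6+[276,149]-.5
for d in (.014,.010,.006): print(d,cast(S,obs,p[2]-d)[:,:2])
for im in [S]:
  e=proj(im,[p+[.0044,-.011,-.014],p+[-.0044,-.011,-.014]]);print((e-[276,149]+.5)*6)
E
```

```text
0.014 [[ 0.6428 -0.1497]
 [ 0.6335 -0.1492]
 [ 0.6492 -0.1486]
 [ 0.6499 -0.1247]]
0.01 [[ 0.6452 -0.1526]
 [ 0.636  -0.152 ]
 [ 0.6516 -0.1515]
 [ 0.6523 -0.1278]]
0.006 [[ 0.6477 -0.1554]
 [ 0.6386 -0.1549]
 [ 0.654  -0.1544]
 [ 0.6547 -0.1309]]
[[229.931  436.9223]
 [202.7797 419.947 ]]
```

send_rows([
  [1,0.003,0.01,0.003,0,-0.4,0],
  [1,0.003,0.02,0.003,0,-0.4,0],
  [1,0.003,0.03,0.003,0,-0.4,0],
  [1,0.003,0.04,0.003,0,-0.4,0],
  [1,0.003,0.055,0.003,0,-0.4,0],
  [1,0.003,0.07,0.003,0,-0.4,0],
  [1,0.003,0.085,0.003,0,-0.4,0],
  [1,0.003,0.1,0.003,0,-0.4,0],
  [1,0.003,0.108,0.003,0,-0.4,0],
  [1,0.003,0.108,0.003,0,-0.4,0],
])

```text
t: 4.7
tool_pos: [0.6433, -0.1365, 0.1063]
tool_rot: [-1.57, 0.001, 0.001]
contact_force: [1.4, 0.3, 0.2]
opening: 0.0851
```

```bash
python3 - <<'E'
from h import *
S=grab("scene","pics/s3.png")
o=get_obs();R=cv2.Rodrigues(o["tool_rot"])[0];p=o["tool_pos"];print(o["t"],p,o["opening"],o["contact_force"])
crop(S,p,"pics/s3c.png",[],w=120,h=100)
E
```

```text
4.75 [ 0.6438 -0.1367  0.1072] 0.08538541832451557 [ 1.2282  0.9261 -0.5186]
pics/s3c.png origin 258 195 k 6
```

View pics/s3c.png

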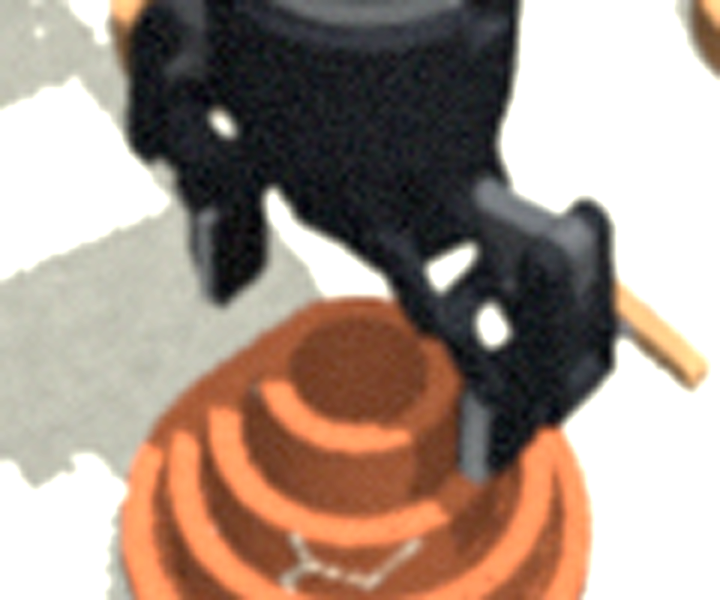

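send_rows([
  [1,0,0.003,-0.001,0,0,0],
  [1,0,0.006,-0.001,0,0,0],
  [0.5,0,0.007,-0.001,0,0,0],
  [0.2,0,0.007,-0.001,0,0,0],
  [-0.2,0,0.007,-0.001,0,0,0],
  [-0.4,0,0.007,-0.001,0,0,0],
  [-0.4,0,0.007,-0.001,0,0,0],
  [-0.4,0,0.007,-0.001,0,0,0],
  [-0.4,0,0.007,-0.001,0,0,0],
  [-0.4,0,0.007,-0.001,0,0,0],
], newtons=40)

```text
t: 6.0
tool_pos: [0.644, -0.1378, 0.1006]
tool_rot: [-1.571, -0.0, -0.001]
contact_force: [-0.3, 0.4, 2.6]
opening: 0.0541
```

```bash
python3 - <<'E'
from h import *
S=grab("scene","pics/s4.png")
o=get_obs();R=cv2.Rodrigues(o["tool_rot"])[0];p=o["tool_pos"];print(o["t"],p,o["opening"],o["contact_force"])
crop(S,p,"pics/s4c.png",[],w=120,h=100)
E
```

```text
6.05 [ 0.644  -0.1377  0.1006] 0.054038297608202175 [-0.0105 -0.871   2.6679]
pics/s4c.png origin 258 198 k 6
```

View pics/s4c.png

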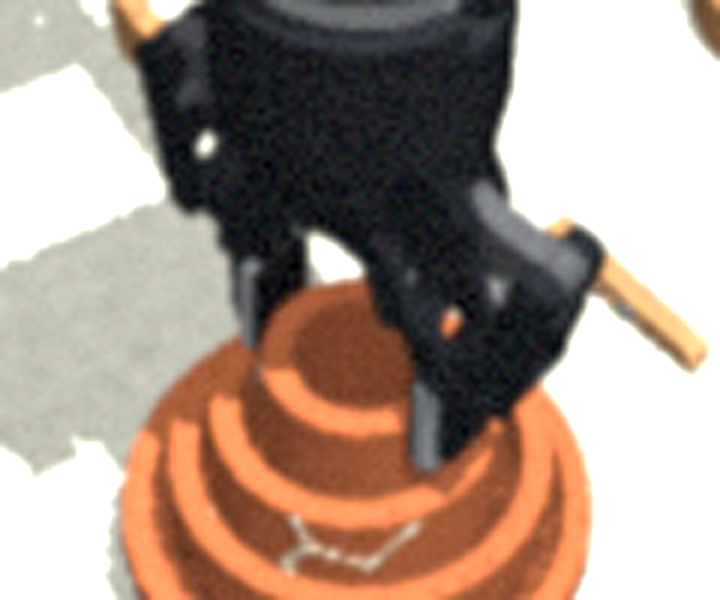

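send_rows([
  [-0.4,0,-0.01,0,0,0,0],
  [-0.4,0,-0.03,0,0,0,0],
  [-0.4,0,-0.065,0,0,0,0],
  [-0.4,0,-0.095,0,0,0,0],
  [-0.4,-0.01,-0.115,-0.008,0,0,0],
  [-0.4,-0.04,-0.115,-0.033,0,0,0],
  [-0.4,-0.08,-0.115,-0.065,0,0,0],
  [-0.4,-0.12,-0.115,-0.098,0,0,0],
  [-0.4,-0.16,-0.115,-0.131,0,0,0],
  [-0.4,-0.19,-0.115,-0.155,0,0,0],
])

```text
t: 7.3
tool_pos: [0.4513, -0.2938, 0.2155]
tool_rot: [-1.571, 0.002, -0.001]
contact_force: [0.0, 0.4, -0.3]
opening: 0.0547
```

```bash
python3 - <<'E'
from h import *
S=grab("scene","pics/s5.png")
o=get_obs();R=cv2.Rodrigues(o["tool_rot"])[0];p=o["tool_pos"];print(o["t"],p,o["opening"],o["contact_force"],R)
E
```

```text
7.35 [ 0.4488 -0.296   0.2153] 0.054113698303820866 [ 0.3178 -3.1932 -2.1649] [[ 1.     -0.0037  0.0041]
 [-0.0041 -0.0022  1.    ]
 [-0.0037 -1.     -0.0022]]
```

View pics/s5.png

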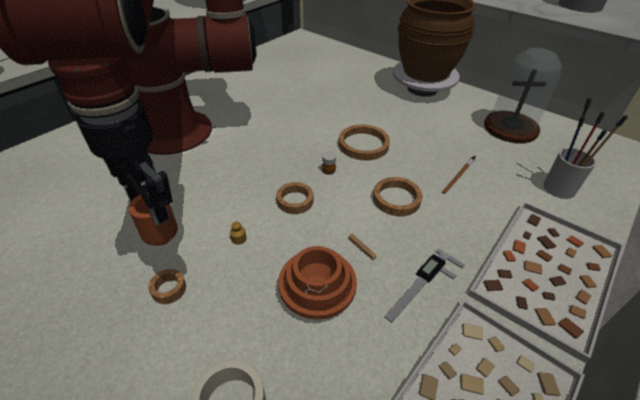

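send_rows([
  [-0.4,-0.01,0,-0.008,0,0,0],
  [-0.4,-0.021,0.01,-0.017,0,0,0],
  [-0.4,-0.021,0.03,-0.017,0,0,0],
  [-0.4,-0.021,0.05,-0.017,0,0,0],
  [-0.4,-0.021,0.07,-0.017,0,0,0],
  [-0.4,-0.021,0.09,-0.017,0,0,0],
  [-0.4,-0.021,0.1,-0.017,0,0,0],
  [-0.4,-0.021,0.106,-0.017,0,0,0],
  [-0.4,-0.021,0.106,-0.017,0,0,0],
  [-0.4,-0.021,0.106,-0.017,0,0,0],
])

```text
t: 8.6
tool_pos: [0.4332, -0.3101, 0.1102]
tool_rot: [-1.572, -0.001, -0.001]
contact_force: [-0.0, 0.4, -1.8]
opening: 0.0542
```

```bash
python3 - <<'E'
from h import *
S=grab("scene","pics/s6.png");T=grab("top","pics/t6.png")
o=get_obs();R=cv2.Rodrigues(o["tool_rot"])[0];p=o["tool_pos"];print(o["t"],p,o["opening"],o["contact_force"])
crop(S,[.433,-.31,.024],"pics/s6c.png",[],w=100,h=90,up=.7)
E
```

```text
8.7 [ 0.4332 -0.31    0.1102] 0.05389397333119581 [-0.3852  0.0193 -1.5944]
pics/s6c.png origin 116 218 k 6
```

View pics/s6c.png

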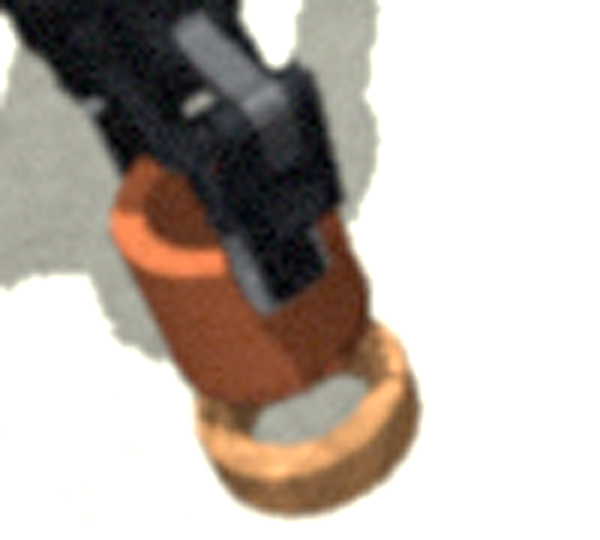

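View pics/t6.png

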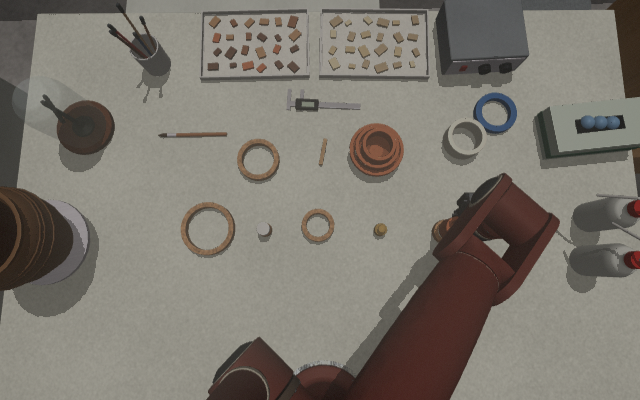

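```bash
python3 - <<'E'
from h import *
S=grab("scene")
q=np.array([(112,210),(116,232),(130,252),(150,265),(175,273),(200,275),(222,270),(148,158)])/6+[116,218]-.5
P=cast(S,q,.1156)[:,:2]
s=least_squares(lambda v:np.hypot(*(P-v).T)-.028,P.mean(0));print(s.x,s.fun)
E
```

```text
[ 0.4334 -0.3092] [ 0.0009  0.0002 -0.0002 -0.0004 -0.0001  0.0003 -0.0004 -0.0009]
```

send_rows([
  [-0.4,0,0.003,-0.0015,0,0,0],
  [-0.4,0,0.006,-0.0015,0,0,0],
  [-0.4,0,0.009,-0.0015,0,0,0],
  [-0.4,0,0.012,-0.0015,0,0,0],
  [-0.4,0,0.015,-0.0015,0,0,0],
  [-0.4,0,0.018,-0.0015,0,0,0],
  [-0.4,0,0.02,-0.0015,0,0,0],
  [-0.4,0,0.02,-0.0015,0,0,0],
  [-0.4,0,0.02,-0.0015,0,0,0],
  [-0.4,0,0.02,-0.0015,0,0,0],
])

```text
t: 10.0
tool_pos: [0.4328, -0.3112, 0.0895]
tool_rot: [-1.571, 0.0, -0.0]
contact_force: [-0.2, -0.1, -1.5]
opening: 0.0542
```

send_rows([
  [-0.4,0,0.001,0,0,0,0],
  [-0.4,0,0.002,0,0,0,0],
  [-0.4,0,0.002,0,0,0,0],
  [-0.4,0,0.002,0,0,0,0],
  [-0.4,0,0.002,0,0,0,0],
  [-0.4,0,0.002,0,0,0,0],
  [-0.4,0,0.002,0,0,0,0],
  [-0.4,0,0.002,0,0,0,0],
  [-0.4,0,0.002,0,0,0,0],
  [-0.4,0,0.002,0,0,0,0],
])

```text
t: 11.25
tool_pos: [0.433, -0.3115, 0.0883]
tool_rot: [-1.572, -0.0, -0.0]
contact_force: [-2.5, 1.0, 6.0]
opening: 0.0544
```

```bash
python3 - <<'E'
from h import *
S=grab("scene","pics/s7.png")
o=get_obs();p=o["tool_pos"];print(o["t"],p,o["opening"],o["contact_force"])
crop(S,[.433,-.31,.024],"pics/s7c.png",[],w=100,h=90,up=.7)
E
```

```text
11.3 [ 0.433  -0.3115  0.0884] 0.05430384261273098 [-2.2827  1.5322  5.5145]
pics/s7c.png origin 116 218 k 6
```

View pics/s7c.png

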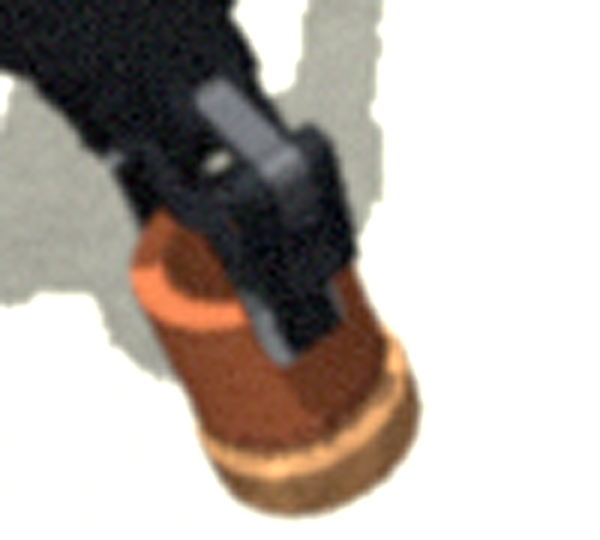

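send_rows([
  [-0.1,0,0,0,0,0,0],
  [0.3,0,0,0,0,0,0],
  [0.8,0,0,0,0,0,0],
  [0.8,0,0,0,0,0,0],
  [0.8,0,-0.01,0,0,0,0],
  [0.8,0,-0.03,0,0,0,0],
  [0.8,0,-0.06,0,0,0,0],
  [0.8,0,-0.1,0,0,0,0],
  [0.8,0,-0.13,0,0,0,0],
  [0.8,0,-0.13,0,0,0,0],
])

```text
t: 12.55
tool_pos: [0.4341, -0.3124, 0.2214]
tool_rot: [-1.576, -0.004, -0.004]
contact_force: [-0.1, 0.5, -0.5]
opening: 0.0769
```

```bash
cat >> h.py <<'E'
def hole(im,seed,half=36,k=6,f=.78,red=True):
    """contour (px) of the dark mouth around seed inside the bright rim"""
    x0,y0=int(seed[0])-half,int(seed[1])-half
    b=cv2.resize(im["frame"][y0:y0+2*half,x0:x0+2*half],None,fx=k,fy=k,interpolation=cv2.INTER_CUBIC)
    hsv=cv2.cvtColor(b,cv2.COLOR_RGB2HSV);v=b[...,0];thr=f*np.percentile(v[hsv[...,1]>100],85)
    m=(v<thr).astype(np.uint8);m=cv2.morphologyEx(m,cv2.MORPH_OPEN,np.ones((7,7)))
    return m,np.array([x0,y0]),k
E
python3 - <<'E'
from h import *
S=grab("scene","pics/s8.png");T=grab("top","pics/t8.png")
print(get_obs()["tool_pos"])
P=[.6435,-.137,.084]
crop(S,P,"pics/a.png",[],w=90,h=80,up=.45,k=4);crop(T,P,"pics/b.png",[],w=90,h=80,up=.4,k=4)
cv2.imwrite("pics/n8.png",np.hstack([cv2.imread("pics/a.png"),cv2.imread("pics/b.png")]))
crop(S,[.433,-.31,.024],"pics/s8c.png",[],w=100,h=90,up=.7)
E
```

```text
[ 0.4326 -0.311   0.2172]
pics/a.png origin 273 227 k 4
pics/b.png origin 334 111 k 4
pics/s8c.png origin 116 218 k 6
```

View pics/n8.png

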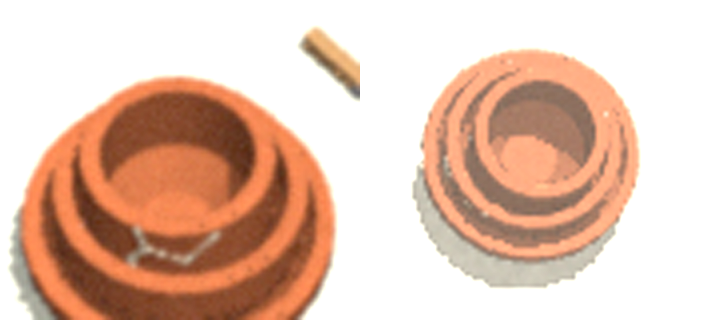

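View pics/s8.png

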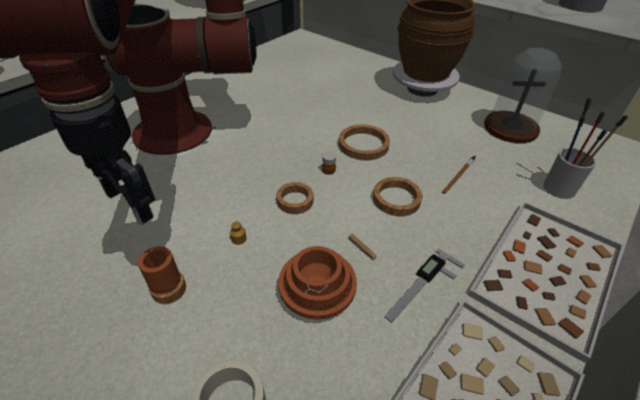

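```bash
cat >> h.py <<'E'
def mouth(im,c0,z,rad,f=.78,k=6,half=None,tol=.006):
    """rim's inner edge: dark/bright boundary points near a circle of known radius about guess c0 (world xy), fitted"""
    px=proj(im,[[*c0,z]])[0];half=half or 45
    m,x0,k=hole(im,px,half=half,k=k,f=f)
    cs=cv2.findContours(m,cv2.RETR_LIST,cv2.CHAIN_APPROX_NONE)[0]
    q=np.vstack([c[:,0] for c in cs if len(c)>40]);q=(q+.5)/k-.5+x0
    P=cast(im,q,z)[:,:2];c=np.array(c0,float)
    for t in(tol,.004,.0025,.002,.002):
        Q=P[abs(np.hypot(*(P-c).T)-rad)<t]
        c=least_squares(lambda v:np.hypot(*(Q-v).T)-rad,c,loss='soft_l1',f_scale=.0005).x
    a=np.degrees(np.arctan2(*(Q-c).T[::-1]));cov=len(np.unique((a//10).astype(int)))
    return c,np.std(np.hypot(*(Q-c).T)-rad),cov
E
python3 - <<'E'
from h import *
S=grab("scene");T=grab("top")
for z in(.076,.084,.092):
  for f in(.7,.78,.85): print(z,f,*mouth(S,(.643,-.139),z,.033,f),*mouth(T,(.644,-.1344),z,.033,f))
print("bowl outer?")
E
```

```text
0.076 0.7 [ 0.6395 -0.1351] 0.0003495827633632092 26 [ 0.6462 -0.1362] 0.00032822245297003613 24
0.076 0.78 [ 0.6391 -0.1346] 0.0004069194413961451 27 [ 0.6469 -0.1363] 0.0003860245030986997 25
0.076 0.85 [ 0.6452 -0.1421] 0.0009317022056406292 19 [ 0.6473 -0.1365] 0.000639796181870395 30
0.084 0.7 [ 0.6436 -0.1402] 0.0004273566638106835 26 [ 0.6435 -0.1349] 0.00037564380126169246 24
0.084 0.78 [ 0.6432 -0.1396] 0.00031242009324173594 27 [ 0.6441 -0.1351] 0.0003058530246163465 25
0.084 0.85 [ 0.6429 -0.1391] 0.0004227496383191406 29 [ 0.6447 -0.1352] 0.0005545036600198962 30
0.092 0.7 [ 0.6479 -0.1453] 0.0005485518937483052 24 [ 0.6407 -0.1337] 0.00046913662721291685 24
0.092 0.78 [ 0.6473 -0.1447] 0.00038888758262694954 26 [ 0.6414 -0.1338] 0.00029719523429243386 25
0.092 0.85 [ 0.6469 -0.1441] 0.00035173869009121495 28 [ 0.642 -0.134] 0.0004570862667630531 30
bowl outer?
```

send_rows([
  [0,0.03,0,0.03,0,0,0],
  [0,0.065,0,0.065,0,0,0],
  [0,0.1,0,0.1,0,0,0],
  [0,0.14,0,0.14,0,0,0],
  [0,0.173,0,0.174,0,0,0],
  [0,0.173,0.03,0.174,0,0,0],
  [0,0.173,0.06,0.174,0,0,0],
  [0,0.173,0.09,0.174,0,0,0],
  [0,0.173,0.11,0.174,0,0,0],
  [0,0.173,0.11,0.174,0,0,0],
])

```text
t: 14.0
tool_pos: [0.604, -0.1366, 0.1043]
tool_rot: [-1.569, 0.004, 0.004]
contact_force: [-0.1, 0.1, 0.2]
opening: 0.0425
```

```bash
python3 - <<'E'
from h import *
S=grab("scene")
o=get_obs();p=o["tool_pos"];print(o["t"],p,o["opening"],o["contact_force"],o["tool_rot"])
crop(S,[.643,-.137,.084],"pics/s9c.png",[],w=100,h=90,up=.6)
E
```

```text
14.05 [ 0.6052 -0.137   0.1064] 0.04276968022238779 [0.7058 0.2481 0.3959] [-1.5701  0.0018  0.0011]
pics/s9c.png origin 267 209 k 6
```

View pics/s9c.png

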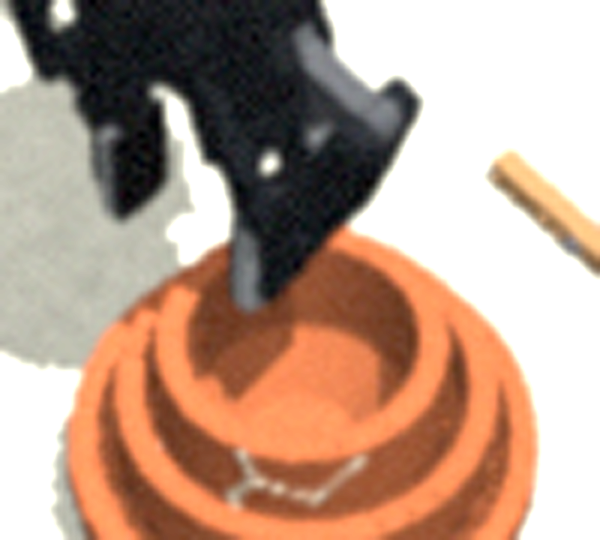

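send_rows([
  [0,0,0.01,0,0,0,0],
  [0,0,0.02,0,0,0,0],
  [0,0,0.027,0,0,0,0],
  [0,0,0.027,0,0,0,0],
  [-0.3,0,0.027,0,0,0,0],
  [-0.5,0,0.027,0,0,0,0],
  [-0.7,0,0.027,0,0,0,0],
  [-0.9,0,0.027,0,0,0,0],
  [-0.9,0,0.027,0,0,0,0],
  [-0.9,0,0.027,0,0,0,0],
], newtons=60)

```text
t: 15.3
tool_pos: [0.6061, -0.1372, 0.0809]
tool_rot: [-1.571, -0.0, -0.001]
contact_force: [-0.3, 1.4, 3.4]
opening: 0.009
```

```bash
python3 - <<'E'
from h import *
S=grab("scene")
o=get_obs();p=o["tool_pos"];print(o["t"],p,o["opening"],o["contact_force"],o["tool_rot"])
crop(S,[.643,-.137,.084],"pics/s10c.png",[],w=100,h=90,up=.6)
E
```

```text
15.35 [ 0.6061 -0.1372  0.0808] 0.008660961822621823 [0.0023 0.9221 4.182 ] [-1.5709 -0.0003 -0.0007]
pics/s10c.png origin 267 209 k 6
```

View pics/s10c.png

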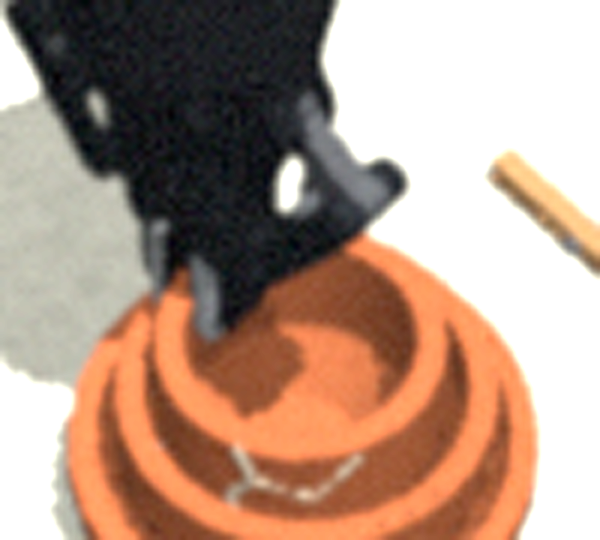

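send_rows([
  [-0.95,0,-0.003,0,0,0,0],
  [-0.95,0,-0.008,0,0,0,0],
  [-0.95,0,-0.015,0,0,0,0],
  [-0.95,0,-0.025,0,0,0,0],
  [-0.95,0,-0.04,0,0,0,0],
  [-0.95,0,-0.055,0,0,0,0],
  [-0.95,0,-0.07,0,0,0,0],
  [-0.95,0,-0.085,0,0,0,0],
  [-0.95,0,-0.09,0,0,0,0],
  [-0.95,0,-0.09,0,0,0,0],
])

```text
t: 16.6
tool_pos: [0.6059, -0.1372, 0.1708]
tool_rot: [-1.571, -0.0, -0.001]
contact_force: [-0.2, 0.5, -2.3]
opening: 0.0086
```

```bash
python3 - <<'E'
from h import *
S=grab("scene","pics/s11.png")
o=get_obs();p=o["tool_pos"];print(o["t"],p,o["opening"],o["contact_force"],o["wrist_torque"])
crop(S,[.643,-.137,.15],"pics/s11c.png",[],w=110,h=100,up=.5)
E
```

```text
16.65 [ 0.6056 -0.1371  0.17  ] 0.0087936045067237 [ 0.2268  0.5803 -3.7035] [ 0.0351  0.0986 -0.0293]
pics/s11c.png origin 263 188 k 6
```

View pics/s11c.png

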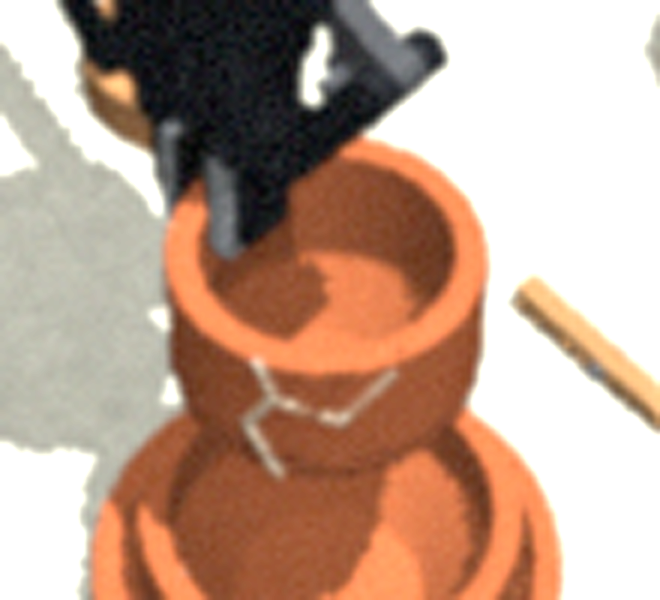

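send_rows([
  [-0.95,-0.01,-0.01,0.008,0,0,0],
  [-0.95,-0.035,-0.01,0.027,0,0,0],
  [-0.95,-0.07,-0.01,0.055,0,0,0],
  [-0.95,-0.105,-0.01,0.082,0,0,0],
  [-0.95,-0.14,-0.01,0.11,0,0,0],
  [-0.95,-0.17,-0.01,0.133,0,0,0],
  [-0.95,-0.188,-0.01,0.147,0,0,0],
  [-0.95,-0.193,0,0.151,0,0,0],
  [-0.95,-0.193,0.02,0.151,0,0,0],
  [-0.95,-0.193,0.04,0.151,0,0,0],
])

```text
t: 17.9
tool_pos: [0.4128, 0.0138, 0.1294]
tool_rot: [-1.571, 0.0, -0.001]
contact_force: [-0.2, 0.3, -1.5]
opening: 0.0088
```

send_rows([
  [-0.95,0,0.01,0,0,0,0],
  [-0.95,0,0.025,0,0,0,0],
  [-0.95,0,0.038,0,0,0,0],
  [-0.95,0,0.038,0,0,0,0],
  [-0.95,0,0.038,0,0,0,0],
  [-0.95,0,0.038,0,0,0,0],
  [-0.95,0,0.038,0,0,0,0],
  [-0.95,0,0.038,0,0,0,0],
  [-0.95,0,0.038,0,0,0,0],
  [-0.95,0,0.038,0,0,0,0],
])

```text
t: 19.15
tool_pos: [0.4128, 0.0139, 0.0923]
tool_rot: [-1.571, 0.0, -0.0]
contact_force: [-0.7, -0.9, -1.7]
opening: 0.0087
```

```bash
python3 - <<'E'
from h import *
S=grab("scene","pics/s12.png")
o=get_obs();p=o["tool_pos"];print(o["t"],p,o["opening"],o["contact_force"],o["wrist_torque"])
crop(S,[.45,.014,.05],"pics/s12c.png",[],w=110,h=100,up=.5)
zr=p[2]-.0628+.066
print("cup in scene",*mouth(S,(.45,.012),zr,.033,.78),"ring in scene .450 .0115")
E
```

```text
19.2 [0.4128 0.0139 0.0923] 0.008588851653414092 [-0.0386  1.392  -2.6049] [ 0.0127  0.0824 -0.0372]
pics/s12c.png origin 239 134 k 6
cup in scene [0.4485 0.0121] 0.00062663461130943 24 ring in scene .450 .0115
```

View pics/s12c.png

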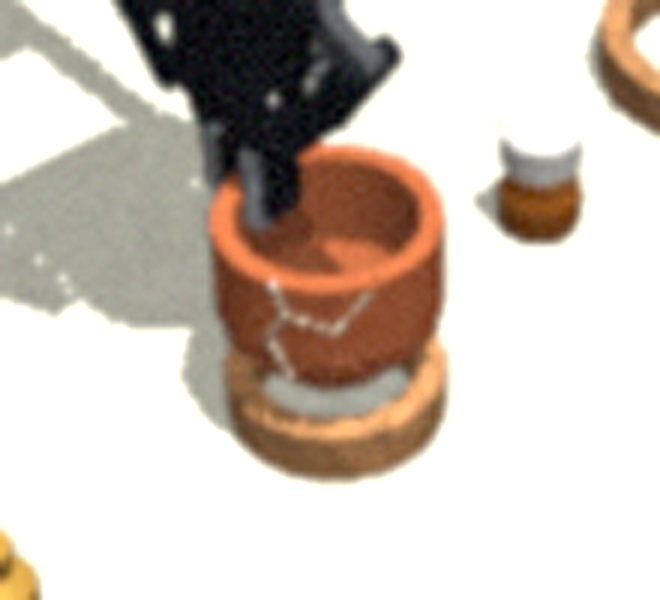

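send_rows([
  [-0.95,0.001,0.003,0,0,0,0],
  [-0.95,0.001,0.006,0,0,0,0],
  [-0.95,0.001,0.009,0,0,0,0],
  [-0.95,0.001,0.012,0,0,0,0],
  [-0.95,0.001,0.014,0,0,0,0],
  [-0.95,0.001,0.015,0,0,0,0],
  [-0.95,0.001,0.016,0,0,0,0],
  [-0.95,0.001,0.0165,0,0,0,0],
  [-0.95,0.001,0.0165,0,0,0,0],
  [-0.95,0.001,0.0165,0,0,0,0],
])

```text
t: 20.45
tool_pos: [0.4141, 0.0139, 0.0768]
tool_rot: [-1.571, 0.0, -0.0]
contact_force: [-3.9, 0.3, 7.1]
opening: 0.0087
```

```bash
python3 - <<'E'
from h import *
S=grab("scene","pics/s13.png")
o=get_obs();p=o["tool_pos"];print(o["t"],p,o["opening"],o["contact_force"],o["wrist_torque"])
crop(S,[.45,.014,.05],"pics/s13c.png",[],w=110,h=100,up=.5)
E
```

```text
20.5 [0.4141 0.0139 0.0768] 0.008448106378888274 [-5.4979  0.3165  6.0698] [ 0.1106  0.6601 -0.0027]
pics/s13c.png origin 239 134 k 6
```

View pics/s13c.png

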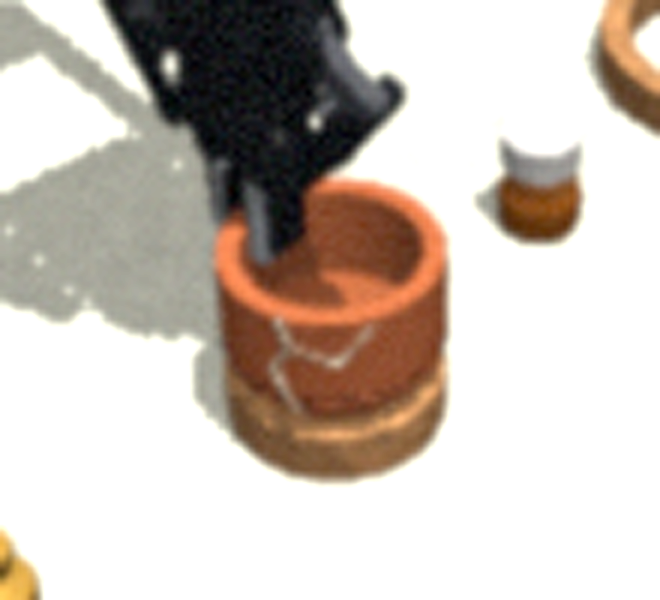

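send_rows([
  [-0.95,-0.001,0,0,0,0,0],
  [-0.95,-0.001,0,0,0,0,0],
  [-0.6,-0.001,0,0,0,0,0],
  [-0.3,-0.001,0,0,0,0,0],
  [0,-0.001,0,0,0,0,0],
  [0,-0.001,0,0,0,0,0],
  [0,-0.001,-0.02,0,0,0,0],
  [0,-0.001,-0.05,0,0,0,0],
  [0,-0.001,-0.09,0,0,0,0],
  [0,-0.001,-0.12,0,0,0,0],
])

```text
t: 21.75
tool_pos: [0.4131, 0.0138, 0.1975]
tool_rot: [-1.571, -0.001, -0.001]
contact_force: [0.2, 0.2, -0.0]
opening: 0.0428
```

```bash
python3 - <<'E'
from h import *
S=grab("scene","pics/s14.png");T=grab("top","pics/t14.png")
o=get_obs();p=o["tool_pos"];print(o["t"],p,o["opening"],o["contact_force"])
print("cup S",*mouth(S,(.45,.012),.0804,.033))
for z in(.054,.062,.070):
  for f in(.7,.78): print("bowl",z,*mouth(S,(.643,-.139),z,.047,f),*mouth(T,(.643,-.135),z,.047,f))
P=[.6435,-.137,.062]
crop(S,P,"pics/a.png",[],w=90,h=80,up=.45,k=4);crop(T,P,"pics/b.png",[],w=90,h=80,up=.4,k=4)
cv2.imwrite("pics/n14.png",np.hstack([cv2.imread("pics/a.png"),cv2.imread("pics/b.png")]))
E
```

```text
21.85 [0.4151 0.0136 0.2   ] 0.04264092664039576 [-0.3678 -0.551   0.1919]
cup S [0.4521 0.0099] 0.0006045636112630131 21
bowl 0.054 [ 0.6453 -0.1423] 0.0009227347741186109 16 [ 0.6467 -0.1345] 0.00033442900425293125 20
bowl 0.054 [ 0.6451 -0.1418] 0.0008978999831911336 16 [ 0.6475 -0.1346] 0.0004351182462315542 21
bowl 0.062 [ 0.644  -0.1386] 0.0003438476562854505 24 [ 0.6439 -0.1332] 0.00036795478106559066 19
bowl 0.062 [ 0.6436 -0.1381] 0.0003593982633769885 26 [ 0.6446 -0.1333] 0.000361944755528513 21
bowl 0.07 [ 0.6482 -0.1438] 0.0005822076169549013 23 [ 0.641  -0.1319] 0.00044928413773073463 19
bowl 0.07 [ 0.6477 -0.1432] 0.0004422457798973368 25 [ 0.6418 -0.1321] 0.0003486204147935398 21
pics/a.png origin 273 235 k 4
pics/b.png origin 333 114 k 4
```

View pics/n14.png

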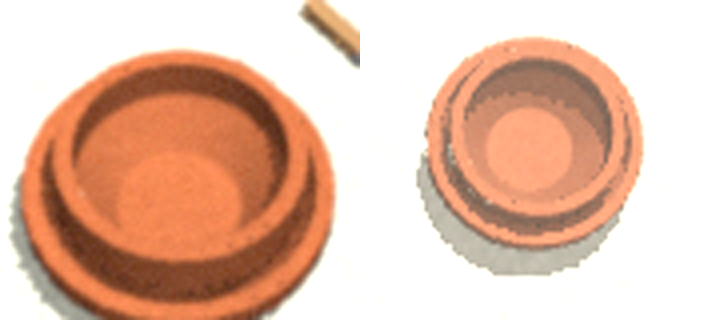

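View pics/s14.png

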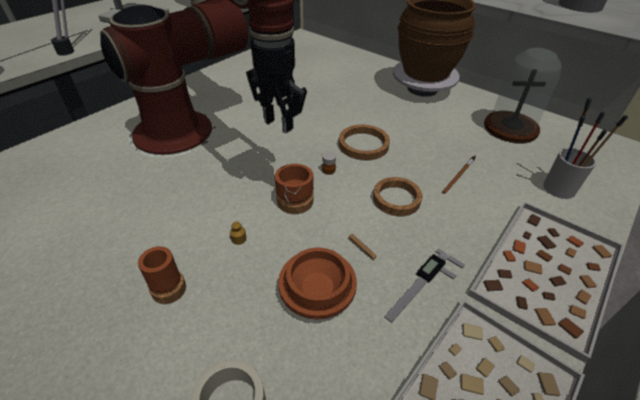

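send_rows([
  [0,0.02,0,-0.017,0,0,0],
  [0,0.06,0,-0.05,0,0,0],
  [0,0.1,0,-0.084,0,0,0],
  [0,0.14,0,-0.117,0,0,0],
  [0,0.17,0,-0.142,0,0,0],
  [0,0.18,0.02,-0.15,0,0,0],
  [0,0.18,0.05,-0.15,0,0,0],
  [0,0.18,0.08,-0.15,0,0,0],
  [0,0.18,0.11,-0.15,0,0,0],
  [0,0.18,0.115,-0.15,0,0,0],
])

```text
t: 23.1
tool_pos: [0.5899, -0.1352, 0.0763]
tool_rot: [-1.568, 0.006, 0.005]
contact_force: [0.1, -0.8, -0.7]
opening: 0.0425
```

```bash
python3 - <<'E'
from h import *
S=grab("scene","pics/s15.png")
o=get_obs();p=o["tool_pos"];print(o["t"],p,o["opening"],o["contact_force"],o["tool_rot"])
crop(S,[.64,-.137,.062],"pics/s15c.png",[],w=110,h=100,up=.5)
E
```

```text
23.15 [ 0.5908 -0.1355  0.0776] 0.042485926711744205 [ 0.7164  0.1317 -0.0128] [-1.5689  0.0043  0.0037]
pics/s15c.png origin 261 220 k 6
```

View pics/s15c.png

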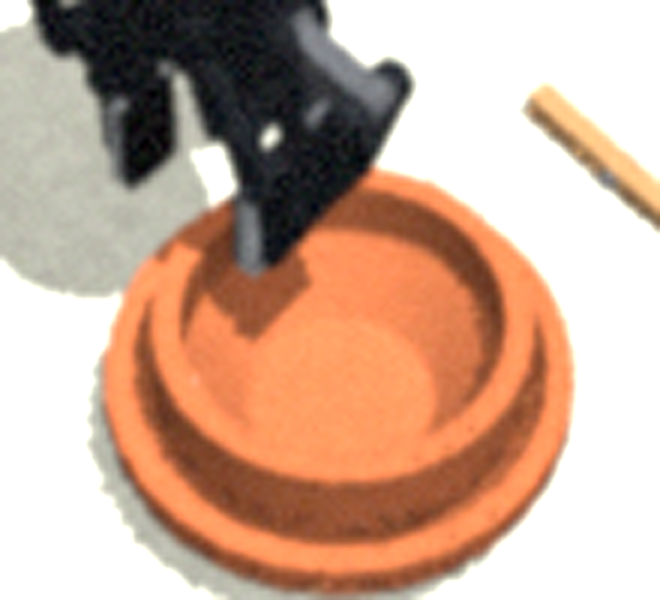

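send_rows([
  [0,0,0.005,0,0,0,0],
  [0,0,0.012,0,0,0,0],
  [0,0,0.02,0,0,0,0],
  [0,0,0.022,0,0,0,0],
  [-0.3,0,0.022,0,0,0,0],
  [-0.5,0,0.022,0,0,0,0],
  [-0.7,0,0.022,0,0,0,0],
  [-0.95,0,0.022,0,0,0,0],
  [-0.95,0,0.022,0,0,0,0],
  [-0.95,0,0.022,0,0,0,0],
], newtons=70)

```text
t: 24.4
tool_pos: [0.5932, -0.1362, 0.0593]
tool_rot: [-1.571, -0.0, -0.001]
contact_force: [-0.2, 1.4, 3.1]
opening: 0.0071
```

```bash
python3 - <<'E'
from h import *
S=grab("scene","pics/s16.png")
o=get_obs();p=o["tool_pos"];print(o["t"],p,o["opening"],o["contact_force"],o["tool_rot"])
crop(S,[.64,-.137,.062],"pics/s16c.png",[],w=110,h=100,up=.5)
E
```

```text
24.45 [ 0.5932 -0.1362  0.0593] 0.007074306783283368 [0.5911 2.6601 3.2903] [-1.5709 -0.0005 -0.0009]
pics/s16c.png origin 261 220 k 6
```

View pics/s16c.png

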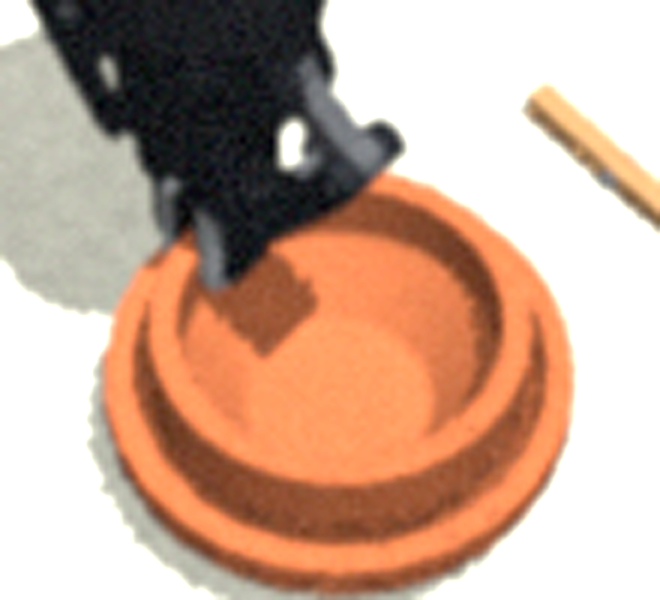

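send_rows([
  [-0.95,0,-0.003,0,0,0,0],
  [-0.95,0,-0.008,0,0,0,0],
  [-0.95,0,-0.015,0,0,0,0],
  [-0.95,0,-0.025,0,0,0,0],
  [-0.95,0,-0.04,0,0,0,0],
  [-0.95,0,-0.055,0,0,0,0],
  [-0.95,0,-0.07,0,0,0,0],
  [-0.95,0,-0.085,0,0,0,0],
  [-0.95,0,-0.09,0,0,0,0],
  [-0.95,0,-0.09,0,0,0,0],
])

```text
t: 25.7
tool_pos: [0.5929, -0.1362, 0.1493]
tool_rot: [-1.571, -0.0, -0.001]
contact_force: [0.2, -0.2, -2.9]
opening: 0.0071
```

```bash
python3 - <<'E'
from h import *
S=grab("scene","pics/s17.png")
o=get_obs();p=o["tool_pos"];print(o["t"],p,o["opening"],o["contact_force"],o["wrist_torque"])
crop(S,[.643,-.137,.13],"pics/s17c.png",[],w=120,h=100,up=.5)
E
```

```text
25.75 [ 0.5926 -0.1361  0.1485] 0.0071302942851269495 [ 0.3571 -1.0321 -3.6607] [ 0.0438  0.148  -0.0066]
pics/s17c.png origin 258 196 k 6
```

View pics/s17c.png

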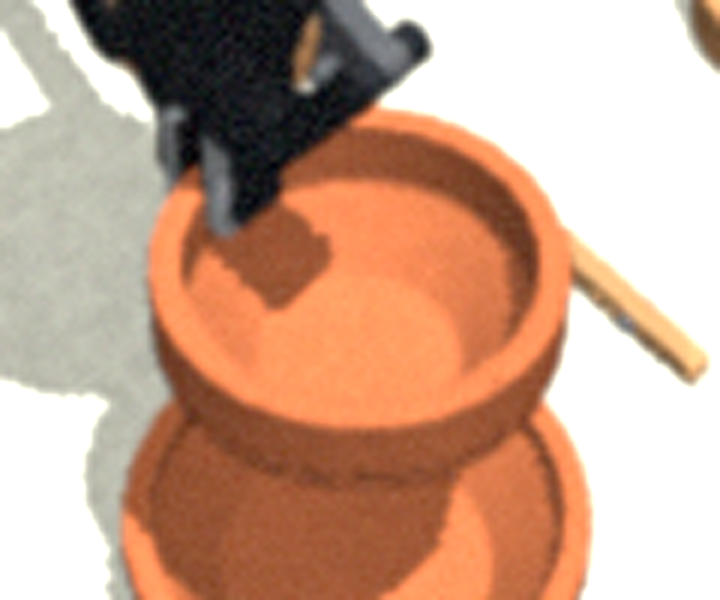

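send_rows([
  [-0.95,-0.001,0,0.012,0,0,0],
  [-0.95,-0.003,0,0.045,0,0,0],
  [-0.95,-0.006,0,0.09,0,0,0],
  [-0.95,-0.009,0,0.135,0,0,0],
  [-0.95,-0.012,0,0.18,0,0,0],
  [-0.95,-0.015,0,0.225,0,0,0],
  [-0.95,-0.018,0,0.265,0,0,0],
  [-0.95,-0.02,0,0.29,0,0,0],
  [-0.95,-0.021,0.005,0.304,0,0,0],
  [-0.95,-0.021,0.015,0.307,0,0,0],
])

```text
t: 27.0
tool_pos: [0.5717, 0.1715, 0.1333]
tool_rot: [-1.571, -0.001, 0.001]
contact_force: [0.8, -0.8, -2.0]
opening: 0.0073
```

send_rows([
  [-0.95,0,0.02,0,0,0,0],
  [-0.95,0,0.04,0,0,0,0],
  [-0.95,0,0.055,0,0,0,0],
  [-0.95,0,0.058,0,0,0,0],
  [-0.95,0,0.058,0,0,0,0],
  [-0.95,0,0.058,0,0,0,0],
  [-0.95,0,0.058,0,0,0,0],
  [-0.95,0,0.058,0,0,0,0],
  [-0.95,0,0.058,0,0,0,0],
  [-0.95,0,0.058,0,0,0,0],
])

```text
t: 28.25
tool_pos: [0.5719, 0.1708, 0.0759]
tool_rot: [-1.571, 0.0, -0.0]
contact_force: [-0.0, -0.3, -2.5]
opening: 0.007
```

```bash
python3 - <<'E'
from h import *
S=grab("scene","pics/s18.png")
o=get_obs();p=o["tool_pos"];print(o["t"],p,o["opening"],o["contact_force"],o["wrist_torque"])
crop(S,[.623,.17,.04],"pics/s18c.png",[],w=120,h=100,up=.5)
zr=p[2]-.0503+.053
for f in(.7,.78):print("bowl in scene",*mouth(S,(.623,.168),zr,.047,f),"ring in scene .623 .168")
E
```

```text
28.3 [0.5719 0.1708 0.0758] 0.006984725865047644 [-0.7153  0.3314 -2.0138] [-0.0245  0.1169 -0.046 ]
pics/s18c.png origin 339 136 k 6
bowl in scene [0.623 0.165] 0.0006166534888617692 18 ring in scene .623 .168
bowl in scene [0.6227 0.1661] 0.0005374802672818905 23 ring in scene .623 .168
```

View pics/s18c.png

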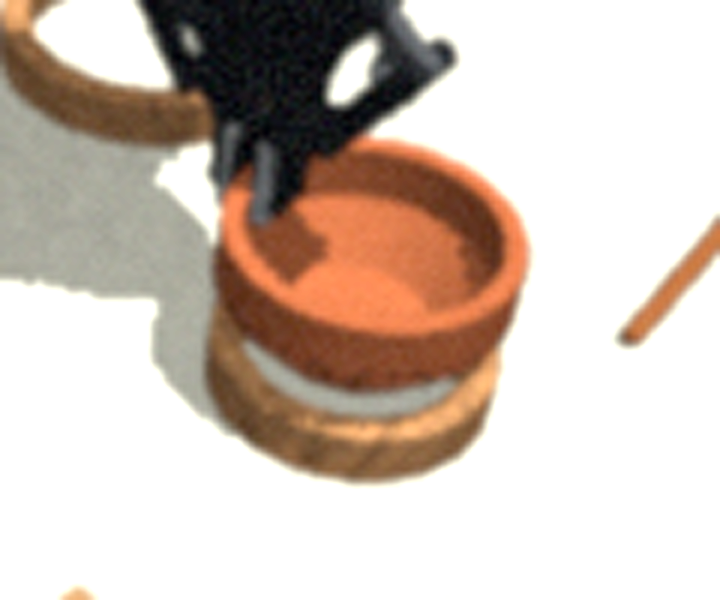

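Aligned in the scene view to about 2 mm in y. I'll shift +1.5 mm in y and lower.

send_rows([
  [-0.95,0,0.003,0.0015,0,0,0],
  [-0.95,0,0.006,0.0015,0,0,0],
  [-0.95,0,0.008,0.0015,0,0,0],
  [-0.95,0,0.01,0.0015,0,0,0],
  [-0.95,0,0.011,0.0015,0,0,0],
  [-0.95,0,0.012,0.0015,0,0,0],
  [-0.95,0,0.013,0.0015,0,0,0],
  [-0.95,0,0.0135,0.0015,0,0,0],
  [-0.95,0,0.0135,0.0015,0,0,0],
  [-0.95,0,0.0135,0.0015,0,0,0],
])

```text
t: 29.55
tool_pos: [0.5724, 0.1724, 0.0633]
tool_rot: [-1.571, -0.001, -0.001]
contact_force: [-2.3, -1.1, 4.6]
opening: 0.0073
```

```bash
python3 - <<'E'
from h import *
S=grab("scene","pics/s19.png")
o=get_obs();p=o["tool_pos"];print(o["t"],p,o["opening"],o["contact_force"],o["wrist_torque"])
crop(S,[.623,.17,.04],"pics/s19c.png",[],w=120,h=100,up=.5)
E
```

```text
29.6 [0.5724 0.1724 0.0633] 0.007165923226044405 [-2.7306 -1.475   5.1503] [-0.1916  0.3753 -0.0603]
pics/s19c.png origin 339 136 k 6
```

View pics/s19c.png

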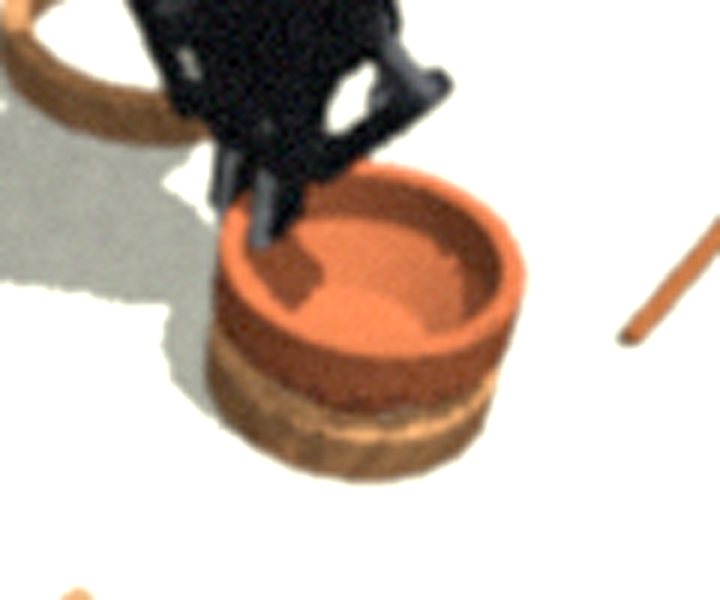

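Seated at the expected height (0.0633 vs 0.0635), so I'll release and lift.

send_rows([
  [-0.95,-0.0007,0,-0.0005,0,0,0],
  [-0.95,-0.0007,0,-0.0005,0,0,0],
  [-0.6,-0.0007,0,-0.0005,0,0,0],
  [-0.3,-0.0007,0,-0.0005,0,0,0],
  [0,-0.0007,0,-0.0005,0,0,0],
  [0,-0.0007,0,-0.0005,0,0,0],
  [0,-0.0007,-0.02,-0.0005,0,0,0],
  [0,-0.0007,-0.05,-0.0005,0,0,0],
  [0,-0.0007,-0.09,-0.0005,0,0,0],
  [0,-0.0007,-0.12,-0.0005,0,0,0],
])

```text
t: 30.85
tool_pos: [0.5721, 0.172, 0.1862]
tool_rot: [-1.57, -0.003, -0.003]
contact_force: [-0.6, 0.6, 0.0]
opening: 0.0424
```

```bash
python3 - <<'E'
from h import *
S=grab("scene","pics/s20.png");T=grab("top","pics/t20.png")
o=get_obs();p=o["tool_pos"];print(o["t"],p,o["opening"],o["contact_force"])
for z in(.032,.040,.048):
  for f in(.7,.78): print("dish",z,*mouth(S,(.643,-.139),z,.061,f,half=60),*mouth(T,(.643,-.135),z,.061,f,half=50))
for im,c in((S,(318,283)),(T,(376,150))):
    fo=face(im,c,half=50); print("outer",*circ(im,fo[0],.04))
P=[.6435,-.137,.04]
crop(S,P,"pics/a.png",[],w=90,h=80,up=.5,k=4);crop(T,P,"pics/b.png",[],w=90,h=80,up=.4,k=4)
cv2.imwrite("pics/n20.png",np.hstack([cv2.imread("pics/a.png"),cv2.imread("pics/b.png")]))
E
```

```text
30.95 [0.5742 0.1724 0.1892] 0.042957033920734466 [ 0.5091 -0.3347  0.4377]
dish 0.032 [ 0.6409 -0.1401] 0.000916671531361466 19 [ 0.6467 -0.1355] 0.0004302154961324034 16
dish 0.032 [ 0.6422 -0.1405] 0.0008627625602626349 19 [ 0.6474 -0.1357] 0.0004451204607823852 18
dish 0.04 [ 0.6433 -0.1395] 0.0006047086799291957 22 [ 0.6439 -0.1342] 0.0004272910249944833 16
dish 0.04 [ 0.6433 -0.1387] 0.0003735513649964973 28 [ 0.6445 -0.1344] 0.0004064151423779467 18
dish 0.048 [ 0.6472 -0.1449] 0.0006575969997918857 20 [ 0.641  -0.1328] 0.0004582237394442928 16
dish 0.048 [ 0.6469 -0.144 ] 0.0006076158756757197 26 [ 0.6416 -0.133 ] 0.00041315941869648966 18
outer [ 0.6434 -0.1391] 0.06901044615377619 0.000231274302844079
outer [ 0.6441 -0.1343] 0.06886077275724202 0.00034631974740987313
pics/a.png origin 272 238 k 4
pics/b.png origin 332 116 k 4
```

View pics/n20.png

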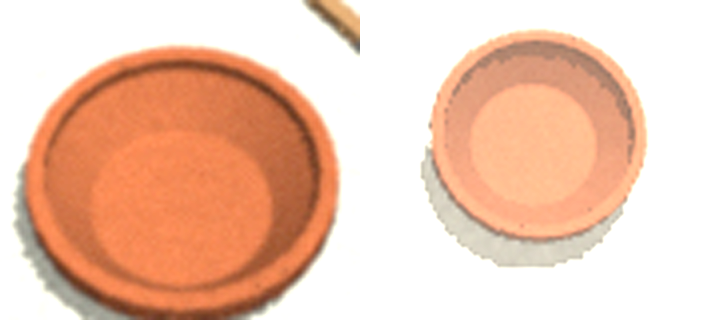

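View pics/s20.png

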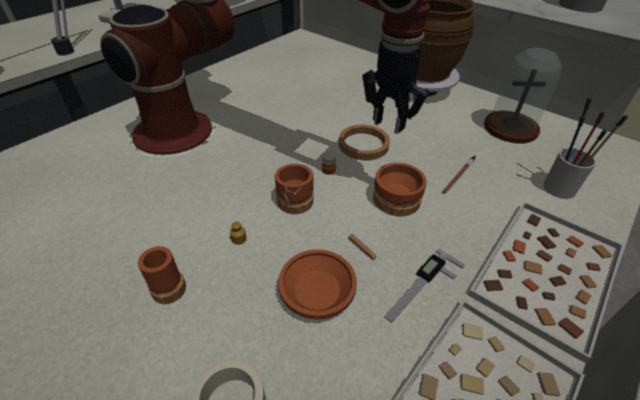

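```bash
python3 - <<'E'
from h import *
S=grab("scene")
# scene bias near here: bowl true(.644,-.136) seen (.644,-.1385): y bias -.0025
for z in(.040,.045,.050,.055,.062):
    print(z,((proj(S,[[.5932+.0036,-.1362-.011-.0025,z],[.5932+.0036+.008,-.1362-.011-.0025,z]])-[261,220]+.5)*6).round())
img=cv2.imread("pics/s16.png")[250:275,285:310];cv2.imwrite("pics/tip.png",np.clip(cv2.resize(img,None,fx=20,fy=20,interpolation=cv2.INTER_NEAREST)*3.,0,255).astype(np.uint8))
E
```

```text
0.04 [[199. 299.]
 [219. 313.]]
0.045 [[199. 289.]
 [219. 303.]]
0.05 [[198. 279.]
 [218. 293.]]
0.055 [[198. 269.]
 [218. 283.]]
0.062 [[197. 254.]
 [217. 269.]]
```

View pics/tip.png

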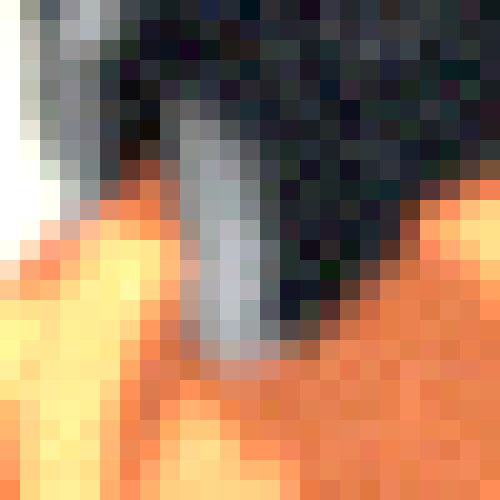

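send_rows([
  [0,0,0,-0.02,0,0,0],
  [0,0.001,0,-0.07,0,0,0],
  [0,0.002,0,-0.12,0,0,0],
  [0,0.003,0,-0.17,0,0,0],
  [0,0.004,0,-0.22,0,0,0],
  [0,0.005,0,-0.265,0,0,0],
  [0,0.006,0.02,-0.295,0,0,0],
  [0,0.006,0.055,-0.309,0,0,0],
  [0,0.006,0.09,-0.309,0,0,0],
  [0,0.006,0.11,-0.309,0,0,0],
])

```text
t: 32.25
tool_pos: [0.5743, -0.1375, 0.0684]
tool_rot: [-1.569, 0.006, 0.003]
contact_force: [0.1, 0.4, -1.3]
opening: 0.0429
```

```bash
python3 - <<'E'
from h import *
S=grab("scene","pics/s21.png")
o=get_obs();p=o["tool_pos"];print(o["t"],p,o["opening"],o["contact_force"],o["tool_rot"])
crop(S,[.63,-.137,.04],"pics/s21c.png",[],w=120,h=100,up=.5)
E
```

```text
32.3 [ 0.5733 -0.1368  0.0664] 0.04282500077004639 [-0.8858  0.7389 -1.9918] [-1.5679  0.0075  0.0057]
pics/s21c.png origin 252 224 k 6
```

View pics/s21c.png

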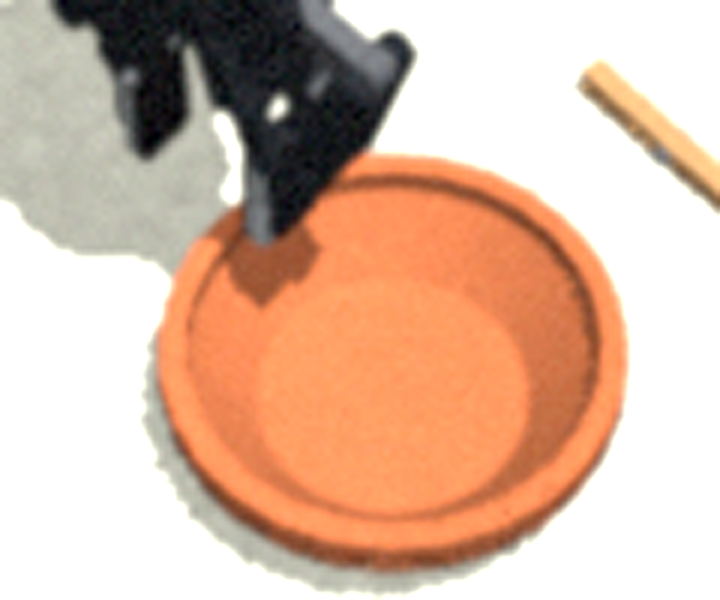

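send_rows([
  [0,0,0.005,0,0,0,0],
  [0,0,0.01,0,0,0,0],
  [0,0,0.018,0,0,0,0],
  [0,0,0.025,0,0,0,0],
  [0,0,0.03,0,0,0,0],
  [0,0,0.03,0,0,0,0],
  [0,0,0.03,0,0,0,0],
  [0,0,0.03,0,0,0,0],
  [0,0,0.03,0,0,0,0],
  [0,0,0.03,0,0,0,0],
])

```text
t: 33.55
tool_pos: [0.5772, -0.1372, 0.0425]
tool_rot: [-1.571, 0.0, -0.0]
contact_force: [0.6, -0.9, 0.3]
opening: 0.0428
```

send_rows([
  [0,0.0008,0.001,0,0,0,0],
  [-0.3,0.0008,0.001,0,0,0,0],
  [-0.5,0.0008,0.001,0,0,0,0],
  [-0.7,0.0008,0.001,0,0,0,0],
  [-0.95,0.0008,0.001,0,0,0,0],
  [-0.95,0.0008,0.001,0,0,0,0],
  [-0.95,0.0008,0.001,0,0,0,0],
  [-0.95,0.0008,0.001,0,0,0,0],
  [-0.95,0.0008,0.001,0,0,0,0],
  [-0.95,0.0008,0.001,0,0,0,0],
], newtons=90)

```text
t: 34.8
tool_pos: [0.5784, -0.1375, 0.0419]
tool_rot: [-1.572, -0.001, -0.001]
contact_force: [1.1, -2.8, 4.4]
opening: 0.0067
```

```bash
python3 - <<'E'
from h import *
S=grab("scene","pics/s22.png")
o=get_obs();p=o["tool_pos"];print(o["t"],p,o["opening"],o["contact_force"],o["tool_rot"])
crop(S,[.63,-.137,.04],"pics/s22c.png",[],w=120,h=100,up=.5)
E
```

```text
34.85 [ 0.5785 -0.1375  0.0419] 0.007332401758589858 [ 0.3852 -3.6471  5.5917] [-1.5716 -0.0009 -0.0014]
pics/s22c.png origin 252 224 k 6
```

View pics/s22c.png

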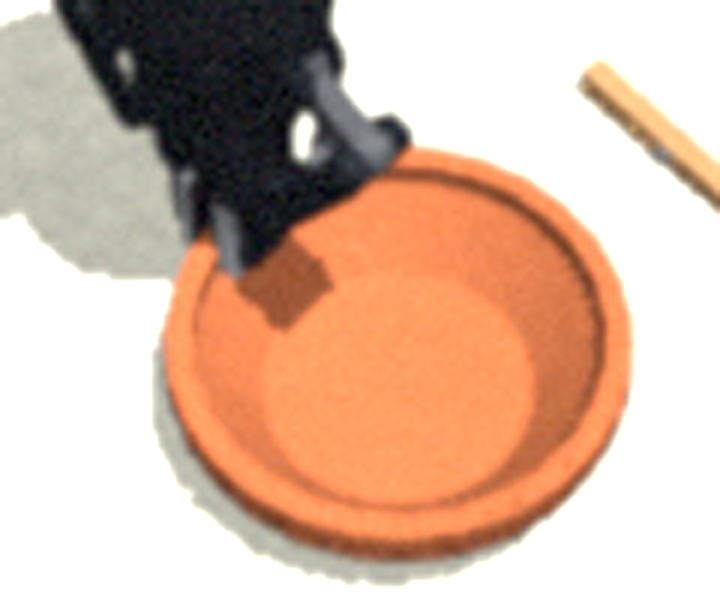

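send_rows([
  [-0.95,0,-0.002,0,0,0,0],
  [-0.95,0,-0.004,0,0,0,0],
  [-0.95,0,-0.007,0,0,0,0],
  [-0.95,0,-0.01,0,0,0,0],
  [-0.95,0,-0.013,0,0,0,0],
  [-0.95,0,-0.015,0,0,0,0],
  [-0.95,0,-0.015,0,0,0,0],
  [-0.95,0,-0.015,0,0,0,0],
  [-0.95,0,-0.015,0,0,0,0],
  [-0.95,0,-0.015,0,0,0,0],
])

```text
t: 36.1
tool_pos: [0.5778, -0.1371, 0.0562]
tool_rot: [-1.571, 0.0, -0.0]
contact_force: [-0.0, 0.5, -2.9]
opening: 0.0071
```

```bash
python3 - <<'E'
from h import *
S=grab("scene","pics/s23.png")
o=get_obs();p=o["tool_pos"];print(o["t"],p,o["opening"],o["contact_force"],o["wrist_torque"])
crop(S,[.63,-.137,.04],"pics/s23c.png",[],w=120,h=100,up=.5)
for f in(.7,.78):print(*mouth(S,(.643,-.139),p[2]-.002,.061,f,half=60))
E
```

```text
36.15 [ 0.5778 -0.1371  0.0562] 0.006914198628167231 [-0.2705  0.0232 -3.1841] [-0.0474  0.1971 -0.0499]
pics/s23c.png origin 252 224 k 6
[ 0.6417 -0.1429] 0.0009130965220040688 24
[ 0.6426 -0.1436] 0.0008033874805996846 22
```

View pics/s23c.png

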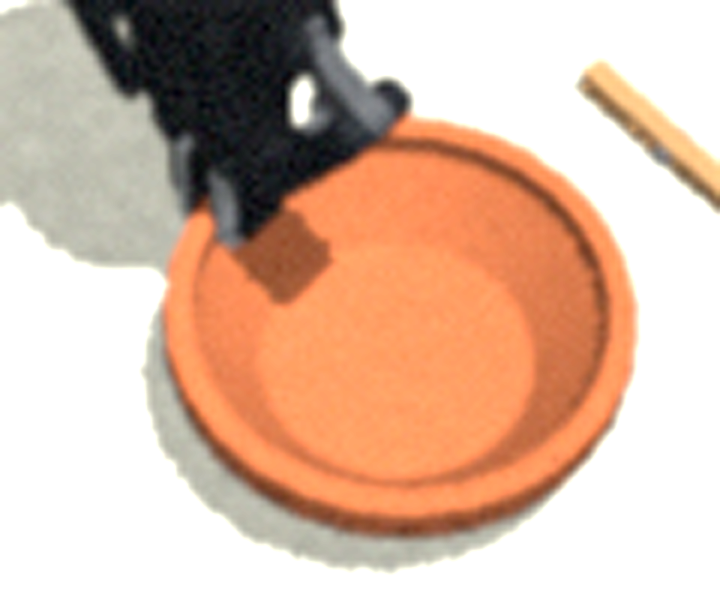

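send_rows([
  [-0.95,0,-0.01,0,0,0,0],
  [-0.95,0,-0.03,0,0,0,0],
  [-0.95,0,-0.055,0,0,0,0],
  [-0.95,0,-0.08,0,0,0,0],
  [-0.95,0,-0.1,0,0,0,0],
  [-0.95,-0.005,-0.105,0.011,0,0,0],
  [-0.95,-0.017,-0.105,0.037,0,0,0],
  [-0.95,-0.035,-0.105,0.075,0,0,0],
  [-0.95,-0.053,-0.105,0.113,0,0,0],
  [-0.95,-0.07,-0.105,0.15,0,0,0],
])

```text
t: 37.4
tool_pos: [0.5061, 0.0147, 0.1603]
tool_rot: [-1.57, 0.002, 0.001]
contact_force: [0.2, 0.2, -3.2]
opening: 0.0069
```

send_rows([
  [-0.95,-0.018,0,0.038,0,0,0],
  [-0.95,-0.035,0,0.075,0,0,0],
  [-0.95,-0.053,0,0.113,0,0,0],
  [-0.95,-0.07,0,0.15,0,0,0],
  [-0.95,-0.088,0,0.188,0,0,0],
  [-0.95,-0.105,0,0.225,0,0,0],
  [-0.95,-0.12,0,0.257,0,0,0],
  [-0.95,-0.128,0,0.274,0,0,0],
  [-0.95,-0.132,0,0.283,0,0,0],
  [-0.95,-0.132,0,0.283,0,0,0],
])

```text
t: 38.65
tool_pos: [0.3754, 0.296, 0.1609]
tool_rot: [-1.571, 0.0, 0.001]
contact_force: [0.1, -1.0, -3.2]
opening: 0.0068
```

send_rows([
  [-0.95,0,0.02,0,0,0,0],
  [-0.95,0,0.04,0,0,0,0],
  [-0.95,0,0.06,0,0,0,0],
  [-0.95,0,0.075,0,0,0,0],
  [-0.95,0,0.085,0,0,0,0],
  [-0.95,0,0.09,0,0,0,0],
  [-0.95,0,0.09,0,0,0,0],
  [-0.95,0,0.09,0,0,0,0],
  [-0.95,0,0.09,0,0,0,0],
  [-0.95,0,0.09,0,0,0,0],
])

```text
t: 39.9
tool_pos: [0.3762, 0.2961, 0.0717]
tool_rot: [-1.57, -0.0, -0.001]
contact_force: [-0.4, -0.4, -3.7]
opening: 0.007
```

```bash
python3 - <<'E'
from h import *
S=grab("scene","pics/s24.png")
o=get_obs();p=o["tool_pos"];print(o["t"],p,o["opening"],o["contact_force"],o["wrist_torque"])
crop(S,[.44,.295,.04],"pics/s24c.png",[],w=120,h=100,up=.5)
for f in(.7,.78):print(*mouth(S,(.442,.293),p[2]-.002,.061,f,half=45),"ring .4419 .2926")
E
```

```text
39.95 [0.3762 0.296  0.0716] 0.006968989969169371 [ 0.4488  0.5864 -3.9894] [0.0108 0.2597 0.0067]
pics/s24c.png origin 304 82 k 6
[0.4415 0.2919] 0.0007491060979865067 16 ring .4419 .2926
[0.442  0.2933] 0.0009621486613188535 20 ring .4419 .2926
```

View pics/s24c.png

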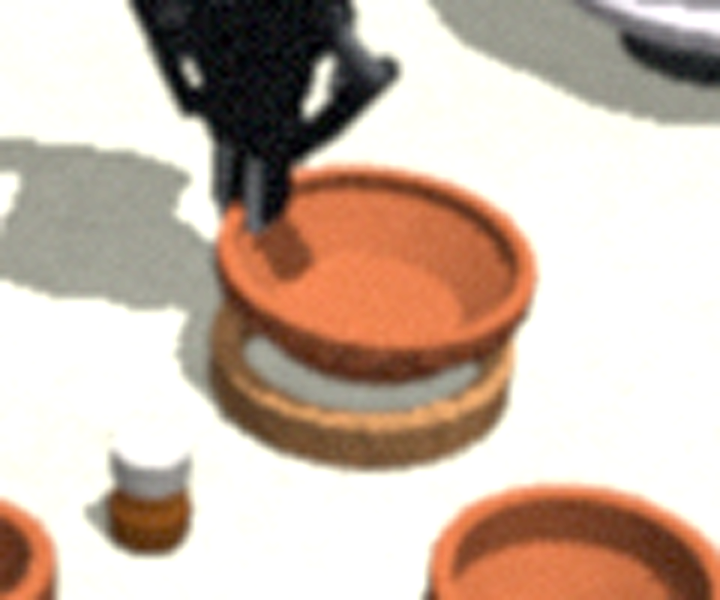

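send_rows([
  [-0.95,0,0.003,0,0,0,0],
  [-0.95,0,0.006,0,0,0,0],
  [-0.95,0,0.009,0,0,0,0],
  [-0.95,0,0.011,0,0,0,0],
  [-0.95,0,0.013,0,0,0,0],
  [-0.95,0,0.014,0,0,0,0],
  [-0.95,0,0.015,0,0,0,0],
  [-0.95,0,0.016,0,0,0,0],
  [-0.95,0,0.016,0,0,0,0],
  [-0.95,0,0.016,0,0,0,0],
])

```text
t: 41.2
tool_pos: [0.3763, 0.2961, 0.0564]
tool_rot: [-1.571, 0.0, -0.0]
contact_force: [-4.9, -3.8, 6.9]
opening: 0.0068
```

```bash
python3 - <<'E'
from h import *
S=grab("scene","pics/s25.png")
o=get_obs();p=o["tool_pos"];print(o["t"],p,o["opening"],o["contact_force"],o["wrist_torque"])
crop(S,[.44,.295,.04],"pics/s25c.png",[],w=120,h=100,up=.5)
E
```

```text
41.25 [0.3763 0.2961 0.0564] 0.00679153113276351 [-5.4528 -3.2246  8.1425] [-0.1597  0.512   0.0039]
pics/s25c.png origin 304 82 k 6
```

View pics/s25c.png

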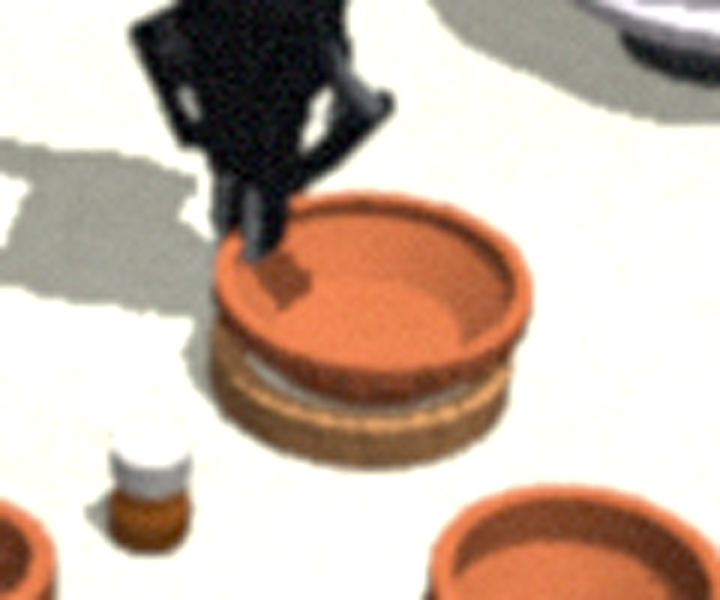

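send_rows([
  [-0.95,-0.001,-0.001,-0.001,0,0,0],
  [-0.95,-0.0015,-0.001,-0.0015,0,0,0],
  [-0.95,-0.002,-0.001,-0.002,0,0,0],
  [-0.95,-0.002,0,-0.002,0,0,0],
  [-0.95,-0.002,0,-0.002,0,0,0],
  [-0.95,-0.002,0.0005,-0.002,0,0,0],
  [-0.95,-0.002,0.0005,-0.002,0,0,0],
  [-0.95,-0.002,0.0005,-0.002,0,0,0],
  [-0.95,-0.002,0.0005,-0.002,0,0,0],
  [-0.95,-0.002,0.0005,-0.002,0,0,0],
])

```text
t: 42.5
tool_pos: [0.375, 0.2943, 0.0564]
tool_rot: [-1.57, -0.001, -0.001]
contact_force: [-1.7, -0.9, 9.6]
opening: 0.007
```

```bash
python3 - <<'E'
from h import *
S=grab("scene","pics/s26.png")
o=get_obs();p=o["tool_pos"];print(o["t"],p,o["opening"],o["contact_force"],o["wrist_torque"])
crop(S,[.44,.295,.04],"pics/s26c.png",[],w=120,h=100,up=.5)
E
```

```text
42.55 [0.375  0.2943 0.0564] 0.006703343718804704 [-1.5487 -0.6291  9.2881] [ 0.1509 -0.0819  0.0361]
pics/s26c.png origin 304 82 k 6
```

View pics/s26c.png

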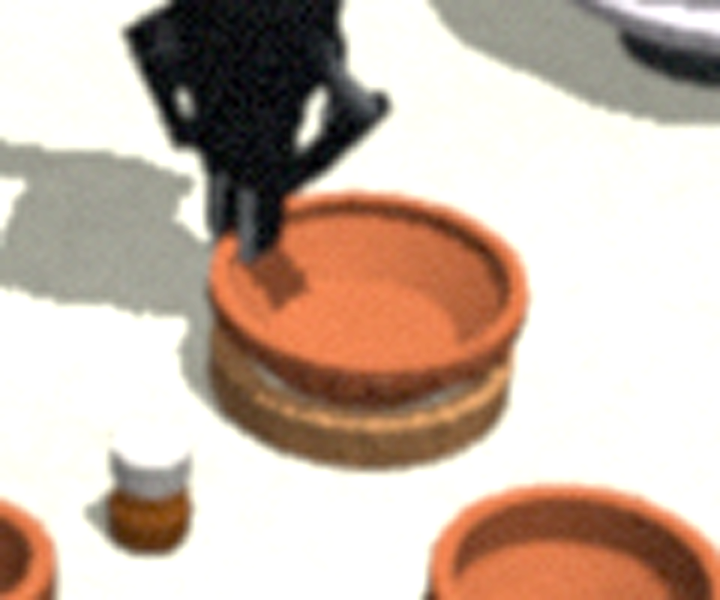

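send_rows([
  [-0.95,-0.0005,0,0,0,0,0],
  [-0.8,-0.0005,0,0,0,0,0],
  [-0.6,-0.0005,0,0,0,0,0],
  [-0.3,-0.0005,0,0,0,0,0],
  [0,-0.0005,0,0,0,0,0],
  [0,-0.0005,0,0,0,0,0],
  [0,-0.0005,-0.02,0,0,0,0],
  [0,-0.0005,-0.05,0,0,0,0],
  [0,-0.0005,-0.1,0,0,0,0],
  [0,-0.0005,-0.15,0,0,0,0],
], newtons=60)

```text
t: 43.8
tool_pos: [0.373, 0.2936, 0.2056]
tool_rot: [-1.572, 0.001, 0.001]
contact_force: [0.4, -0.4, 0.0]
opening: 0.0431
```

send_rows([
  [0,0,-0.02,-0.03,0,0,0],
  [0,0,-0.04,-0.08,0,0,0],
  [0,0,-0.05,-0.13,0,0,0],
  [0,0,-0.05,-0.18,0,0,0],
  [0,0.01,-0.05,-0.24,0,0,0],
  [0,0.01,-0.05,-0.3,0,0,0],
  [0,0.01,-0.05,-0.36,0,0,0],
  [0,0.01,-0.05,-0.42,0,0,0],
  [0,0.01,-0.05,-0.46,0,0,0],
  [0,0.01,-0.05,-0.46,0,0,0],
])

```text
t: 45.05
tool_pos: [0.3828, -0.168, 0.2544]
tool_rot: [-1.57, 0.005, -0.003]
contact_force: [0.2, -0.3, -0.2]
opening: 0.0429
```

```bash
python3 - <<'E'
from h import *
S=grab("scene","pics/s27.png");T=grab("top","pics/t27.png")
o=get_obs();print(o["t"],o["tool_pos"],o["contact_force"])
I={"beaker":((.4326,-.3119),(.4336,-.3069),.0946,.019),"cup":((.4500,.0115),(.4499,.0166),.0804,.033),"bowl":((.623,.168),(.623,.1736),.0662,.047),"dish":((.4419,.2926),(.4413,.2986),.0536,.061)}
for k,(s,t,z,r) in I.items():
    for im,c,n in((S,s,"scene"),(T,t,"top")):
        for zz in (z,z+.004):
            try:
                m,sd,cov=mouth(im,c,zz,r,half=45); print(k,n,zz,"off mm",((m-c)*1000).round(1),"sd",round(sd*1000,2),cov)
            except Exception as e: print(k,n,e)
E
```

```text
45.15 [ 0.3831 -0.1659  0.2544] [-0.7835  0.4002  0.0364]
beaker scene 0.0946 off mm [ 0.6 -0.4] sd 0.32 36
beaker scene 0.09860000000000001 off mm [ 4.2 -1.5] sd 0.31 36
beaker top 0.0946 off mm [0. 0.] sd nan 0
beaker top 0.09860000000000001 off mm [0. 0.] sd nan 0
cup scene 0.0804 off mm [ 2.1 -1.5] sd 0.58 21
cup scene 0.0844 off mm [-0.  -0.3] sd 0.72 14
cup top 0.0804 off mm [-0.1  0.4] sd 0.3 24
cup top 0.0844 off mm [-0.7  0.3] sd 0.29 24
bowl scene 0.0662 off mm [-0.   0.3] sd 0.32 24
bowl scene 0.0702 off mm [ 2.1 -4.5] sd 0.38 24
bowl top 0.0662 off mm [0.7 0.1] sd 0.37 23
bowl top 0.0702 off mm [-0.7 -0.7] sd 0.37 23
dish scene 0.0536 off mm [-3.7  6.2] sd 0.76 23
dish scene 0.0576 off mm [-0.3  0.4] sd 0.77 23
dish top 0.0536 off mm [-1.   2.5] sd 0.46 18
dish top 0.0576 off mm [-1.6  1.2] sd 0.4 18
  ret = _var(a, axis=axis, dtype=dtype, out=out, ddof=ddof,
  arrmean = um.true_divide(arrmean, div, out=arrmean,
  ret = ret.dtype.type(ret / rcount)
```

View pics/s27.png

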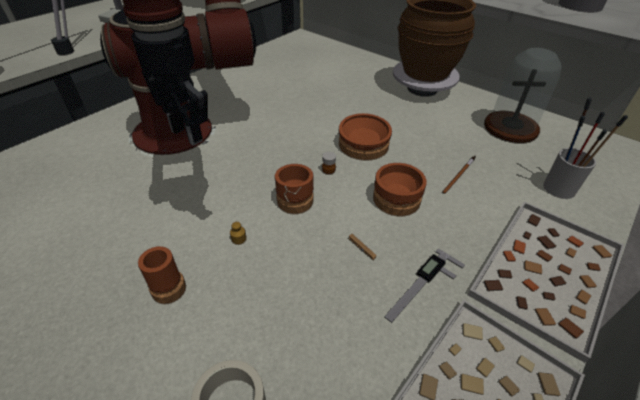

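View pics/t27.png

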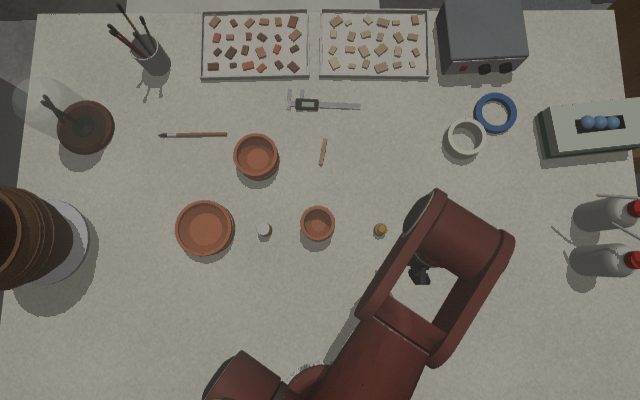

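```bash
python3 - <<'E'
from h import *
S=grab("scene");T=grab("top")
crop(S,[.44,.295,.04],"pics/a.png",[],w=64,h=64,up=.5,k=6);crop(T,[.44,.295,.04],"pics/b.png",[],w=64,h=64,up=.5,k=6)
cv2.imwrite("pics/d28.png",np.hstack([cv2.imread("pics/a.png"),cv2.imread("pics/b.png")]))
for im,c,n in((S,(364,135),"s"),(T,(205,229),"t")):
    fo=face(im,c,half=36,k=6)
    for z in(.0536,.0576): print(n,z,"outer",*circ(im,fo[0],z))
E
```

```text
pics/a.png origin 332 100 k 6
pics/b.png origin 174 195 k 6
s 0.0536 outer [0.4398 0.2949] 0.0719643140843384 0.001789263213645547
s 0.0576 outer [0.4431 0.2897] 0.07145558040580369 0.0017766096488910784
t 0.0536 outer [0.4401 0.3002] 0.0694148495813553 0.0013771703287833751
t 0.0576 outer [0.4397 0.299 ] 0.06913441445183864 0.001371408447281544
```

View pics/d28.png

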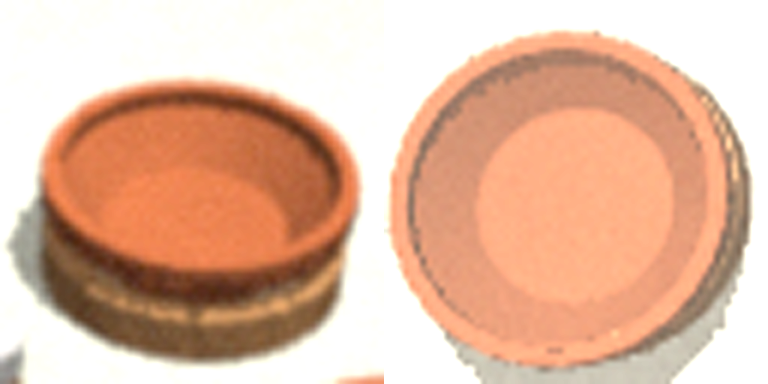

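```bash
python3 - <<'E'
from h import *
S=grab("scene");T=grab("top")
def ell(im,c,z,r):
    px=proj(im,[[*c,z]])[0];m,x0,k=hole(im,px,half=45)
    q=np.vstack([a[:,0] for a in cv2.findContours(m,cv2.RETR_LIST,cv2.CHAIN_APPROX_NONE)[0] if len(a)>40]);q=(q+.5)/k-.5+x0
    P=cast(im,q,z)[:,:2];c=np.array(c,float)
    for t in(.006,.004,.003,.0025):
        Q=P[abs(np.hypot(*(P-c).T)-r)<t];c=circ_c(Q,c,r)
    d=Q-c;a=np.arctan2(d[:,1],d[:,0]);e=np.hypot(*d.T)
    A=np.c_[np.ones_like(a),np.cos(a),np.sin(a),np.cos(2*a),np.sin(2*a)]
    return c,np.linalg.lstsq(A,e,rcond=None)[0]*1000
def circ_c(Q,c,r): return least_squares(lambda v:np.hypot(*(Q-v).T)-r,c).x
for n,s,t,z,r in(("dish",(.4395,.296),(.4403,.301),.0555,.061),("bowl",(.623,.168),(.6235,.1736),.0662,.047)):
    for nm,im,c in(("scene",S,s),("top",T,t)): print(n,nm,*ell(im,c,z,r))
E
```

```text
dish scene [0.4399 0.2959] [61.0898  0.6095 -0.2608 -0.0091 -1.2102]
dish top [0.4401 0.2999] [59.7674  1.7224  0.639  -0.6332 -0.2454]
bowl scene [0.6229 0.1684] [46.4066 -0.2042  0.8285  0.334   0.447 ]
bowl top [0.6236 0.1736] [46.6262  0.5245  0.1513 -0.1677 -0.1375]
```

```bash
python3 - <<'E'
from station import *
o=get_obs();print(o["t"],o["contact_force"]);print(finish_job())
E
```

```text
45.35 [ 0.95071572 -0.88610593 -0.04559626]
the job is handed in; nothing more can be done
None
```

I took the nest apart and set all four vessels on their own rings, then handed the job in at about 45 s of the 128 s. The hand-in returned no verdict. I gripped the beaker across its outside and the cup, bowl and dish by the near wall. I lowered each until I felt light ring contact (at most about 10 N) before letting go.

Last checks, from the final pictures, all compared with the ring positions I measured at the start:

| Vessel | Offset from ring axis | Notes |
|---|---|---|
| Beaker | about 1 mm | Scene view only; the arm hid it from the top camera |
| Cup | about 0.4 mm (top), 2.6 mm (scene) | The scene fit was poorer |
| Bowl | under 1 mm in both views | Contact came at the expected seated height |
| Dish | about 3 mm | Rim roughly 2 mm high, tilted an estimated 0.03 rad; both are inside the limits |

- **Dish:** one fit in the scene view, taken at the exact seated height, gave 7 mm off-centre. Raising the assumed rim height by 2 mm brought the two cameras into agreement at about 3 mm. The dish first touched one side of its ring, so I shifted it 2 mm before releasing it. It is the least certain of the four.
- **Cameras:** the two views disagreed by 4–6 mm in y throughout, more than the stated 2 mm. I aimed at their average and let the cones centre in the bores.
- **Bystanders:** the jar and the brass weight appear at the same pixels as at the start, judged by eye. The gripper was empty and clear of everything at hand-in.

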